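Turn the barrow wheel until its valve stem points straight up

TASK

The barrow wheel is to be pumped up next: turn the wheel with the fingertips, pushing one spoke after another, until the valve is at the very bottom of the wheel and its stem points straight up at the hub. Push on the spokes and keep off the rim, the tyre and the valve, because the bead sealer round the rim is still wet. Leave the barrow standing where it is on its trestle, and leave everything else on the bench alone.

Things in the scene. Friction and masses are not known exactly. Their poses are not given: they have to be found in the camera images.
- wheel (a joint): Turning angle of the barrow wheel, rad, growing clockwise as seen from the robot's side; turns without end both ways and counts past 2 pi. At 0 (and 2 pi) the valve is at the bottom with its stem straight up and spoke 1 points straight up. Stiff on its axle (about 0.2 N m, some 4 N at mid-spoke): turns only while pushed, stays where it is left. Tyre 293 mm over all.
- hub (a point): The wheel's centre, on the axle, 165 mm above the bench. Axes as the chassis: x level along the axle, pointing away from the robot through the wheel, y level in the wheel's plane towards the chassis nose (robot's left), z up. The hub is yellow, 52 mm in diameter, 100 mm long along the axle.
- spoke1 (a point): Middle of the near edge of spoke 1, 62 mm from the axle, 31 mm in front of the wheel's middle plane. Five like yellow spokes, 72 degrees apart, 14 mm wide, run from the hub to the rim's inside 94 mm from the axle; gaps 59 mm wide here. They taper like deep ribs: near edge 44 mm in front of the middle plane at the hub, 18 mm at the rim, same behind.
- valve: Valve stem, black rubber with a blue cap on its tip, 11 mm thick (foot 15), 36 mm long, on the inside of the rim midway between two spokes (opposite spoke 1), in the wheel's middle plane. Origin at its foot, 94 mm from the axle; z axis along the stem from rim to hub: the stem points straight up when z is vertical and the foot is under the hub. Keep off it.
- tyre: Yellow rim and black air tyre, fixed to the spokes and turning with them; origin at the wheel's centre, x along the axle. Rim's inside 94 mm from the axle, rim 36 mm wide; tyre from 103 to 147 mm from the axle, 41 mm wide (20.5 mm either side of the middle plane); its top is 312 mm above the bench. Freshly sealed: keep off it.
- chassis: Small wheelbarrow chassis, red-oxide steel, no tray or handles yet, standing loose (about 5 kg with wheel) on two rear feet and the trestle. Origin on the bench under the wheel's centre, axes as hub. Two 20 mm square-tube rails flank the wheel at x = -68 and +68 mm, joined by a nose bar at y = +200 mm; past y = -190 mm they splay to 108 mm each side, ending at y = -370 mm.
- near_rail (a point): Middle of the top face of the near rail (robot's side) in front of the hub: 230 mm above the bench, 65 mm above the axle, 68 mm before the wheel's middle plane. The rail is 20 mm square and level. Spokes above it can be reached over it with fingers tilted forward; below it they are screened by the rail and by a 44 mm wide axle plate hanging to the axle.
- trestle: Pine trestle, 160 mm long along the chassis x and 210 mm tall, under the nose bar; loose, origin under its middle.
- sealer_tin: Closed tin of bead sealer, 70 mm diameter, 85 mm tall, standing near the wheel on the robot's side; origin under its middle.
- spanner: Steel spanner, 165 mm long, 8 mm thick, lying in front of the chassis; origin under its middle, x along it.
- hammer: Hammer with wooden shaft and black grip, 295 mm long, 26 mm tall, lying beyond the wheel; origin under its middle, x along the shaft towards the head.
- screw_box: Dark green open box, 150 x 110 x 45 mm, with screws and beads, on the robot's side of the nose; origin under its middle.
- mini_pump: Hand pump, 225 mm long, 34 mm thick, lying on the robot's side of the rear feet; origin under its middle, x along it.
- screwdriver: Screwdriver with a red handle lying to the robot's right; origin on the bench.

How it is judged:
By the outcome, as a careful person would: the job done as asked, in the order asked, and still so for the second after the job is handed in, with the robot touching nothing.
It also fails if it takes over 72 s, if anything falls off the work surface, if the arm or the gripper's body presses on something with over 40 N, if the wrist force passes 120 N, or if a joint passes its speed limit or range.

ROBOT

A 6-joint arm with a two-finger parallel gripper is mounted at the origin on the work surface. World frame = base frame: x ahead of the robot, y to its left, z up, the work surface at z = 0. Lengths are in m, angles in rad, forces in N, time in s.
With the tool pointing down it reaches from about 0.35 to 1 m from the base axis. Payload 7.1 kg.
Tool frame: the origin (TCP) lies midway between the tips of the shut fingers; the grasp point (between the pads) lies 19 mm behind it (env.grasp_offset is the distance from the TCP to the grasp point, in m); z points along the fingers, y is the direction in which the jaws open and shut (so a half turn about z gives the same grasp; the last joint's range is limited). The gripper opens to 85 mm and grips with 20 to 120 N. Pads are 22 mm wide; open, the fingers measure 114 mm over their backs; the gripper's body (76 mm by 85 mm) begins 54 mm behind the grasp point. The pads swing forward as they close: fully open they stand 13 mm farther back than shut.
Start: joints at [1.298, 0.423, 1.63, -0, 1.089, -0.019], TCP at [0.157, 0.605, 0.231] pointing down, gripper open.
Joint ranges: [-3, 3], [-0.9, 2.11], [0.09, 2.58], [-1.31, 4.45], [0.11, 2.69], [-2.54, 2.54]. Speed limits (rad/s): [2.39, 2.39, 3.01, 3.14, 3.14, 3.14].

INTERFACE

Orientations are given as a rotation vector (axis times angle).
In Python, from bench import env gives the robot as it stands.
- The arm moves only by the tool arm_command, never from a script. Its argument "rows" is a list of rows, each an object of numbers: "x", "y", "z": the shift along the tool's x, y, z in mm; "wx", "wy", "wz": the turn, a rotation vector about the tool's x, y, z in units of 6 degrees (1.0 is 6 degrees). In form: [{"x": .., "y": .., "z": .., "wx": .., "wy": .., "wz": ..}, ...]. A call has 1 to 20 rows; each row shifts and turns the pose as measured when the row begins, along the tool's axes as they then stand; what a row does not reach is not made up. A row lasts 1/12 s, in which the tool goes at most 41.7 mm and 7.16 degrees, less where a joint would pass 70% of its speed; a pose out of reach is approached as far as the arm can. A call is refused whole if a number of a shift passes 41.7 or a number of a turn 1, either way. A call with a gripper value outside its range is refused whole. "grip" is the gripper's target within -1 to 1 (fully open at 1, half-way at 0, shut at -1), set as the call begins (left out, the last holds). The fingers move at their own pace and stop on an object; the grip force is fixed at half the most. Time passes only in rows, so rows that do not move let the fingers close. It gives the time, the measured TCP pose, the force and the opening at its end, in the units of the state.
- env.sense(): the state, without advancing time (a new reading comes with each control period).
- env.camera(name): name is "scene" or "side" or "wrist"; returns the picture (400x640x3 uint8, red, green, blue); there is no depth.
- env.calibration(name): a dict with "fx", "fy", "cx", "cy" (pixels), "k1" (the pictures are not rectified: a ray, as slopes to the right and down, at radius r is drawn at 1 + k1 r^2 times it, then the intrinsics apply), "eye" and "rotation" of the camera in the world. Camera axes: x right, y down, z forward; pixel columns grow to the right and rows downward; lengths in m; the calibration is good to about 2 mm. A picture is of the moment at which its call begins: read the wrist's pose just before it. calibration takes no time and is no camera call; for the wrist camera it gives the pose at the moment of the call.
- env.hand_in(): hands the job in, once; it reports no verdict.
The state is a dict: "time": time; "q": joint angles; "qvel": joint speeds; "joint_efforts": joint torques, N m; "ee_pos": TCP position; "orientation": TCP orientation; "wrist_force": force on the tool from outside, world axes, zero at the start; "moment": the same for the moment, N m; "finger_gap": finger opening in m.
Only numpy, scipy, OpenCV 4.12 (cv2) and the standard library are available. Lean on these libraries where they do the work, as an engineer would, in place of code of your own. Each camera call takes 0.05 s, during which the arm holds its last target.

## Working session

There is one attempt and no reset: what is moved stays moved. The work goes in short steps, Python scripts to look and compute and a tool call to move; the robot and the scene stay as the last step left them, time stands still between calls to the robot, and variables do not carry over. Pictures are saved under pics/ and viewed, and the job is handed in when it is done.

Besides the shell and the picture viewer there is one more tool, called after ">>>" in YAML: its name, and indented under it one key for each argument. arm_command: Moves the arm, as the interface text tells. Its arguments: {"type":"object","properties":{"rows":{"type":"array"},"grip":{"type":"number"}},"required":["rows"]}

```bash
ls; mkdir -p pics; python3 - <<'E'
from bench import env
import cv2
for n in ["scene","side","wrist"]:
    c=env.calibration(n); im=env.camera(n)
    cv2.imwrite(f"pics/{n}0.png",im[:,:,::-1]); print(n,c)
print(env.sense())
E
```

```text
pics
scene {'fx': 497.00099320310756, 'fy': 497.00099320310756, 'cx': 319.71903189675567, 'cy': 202.45655105265297, 'k1': -0.15607116558061535, 'eye': array([ 0.63931253, -1.16103688,  1.52093654]), 'rotation': array([-2.46474528, -0.06548951,  0.04743811])}
side {'fx': 428.5674677743478, 'fy': 428.5674677743478, 'cx': 323.79886580264696, 'cy': 198.9022903874503, 'k1': -0.06515562411506187, 'eye': array([ 0.84462926, -0.36133215,  1.31617872]), 'rotation': array([-2.62007861, -1.08067583,  0.18457004])}
wrist {'fx': 316.67810222456563, 'fy': 316.67810222456563, 'cx': 315.16067422298505, 'cy': 190.8109357844569, 'k1': -0.007038908206155065, 'eye': array([0.08950364, 0.62262013, 0.37207652]), 'rotation': array([2.30382285, 1.78362366, 0.2457188 ])}
{'time': 0.15, 'q': array([ 1.29799573e+00,  4.23691325e-01,  1.63047060e+00,  2.52078785e-05,
        1.08862710e+00, -1.89601690e-02]), 'qvel': array([-0.00104173, -0.00103894, -0.00355437, -0.00133127, -0.0013488 ,
        0.00055536]), 'joint_efforts': array([-8.02538170e-05, -5.57766044e+01, -2.82019848e+01, -1.44696819e-04,
        4.85091863e-03, -2.70611037e-05]), 'ee_pos': array([0.15678556, 0.60458993, 0.23072526]), 'orientation': array([-3.97655313e-01, -3.11612576e+00,  1.85406969e-03]), 'wrist_force': array([ 0.49053691, -0.0592744 ,  0.14823542]), 'moment': array([-0.04555047, -0.04267335,  0.02402854]), 'finger_gap': 0.08560188026464799}
```

View pics/scene0.png

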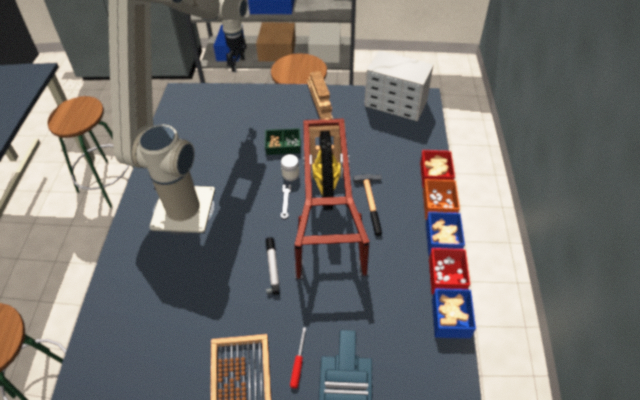

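View pics/side0.png

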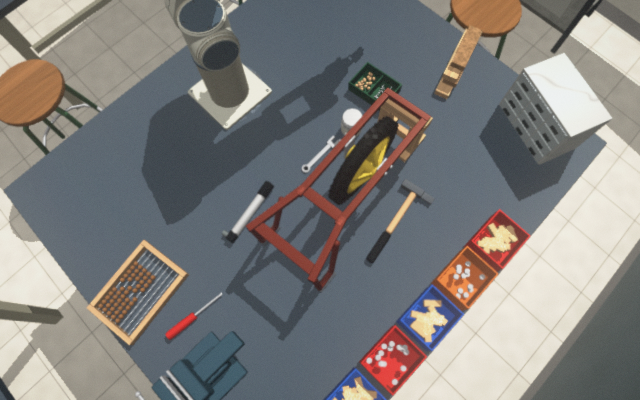

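View pics/wrist0.png

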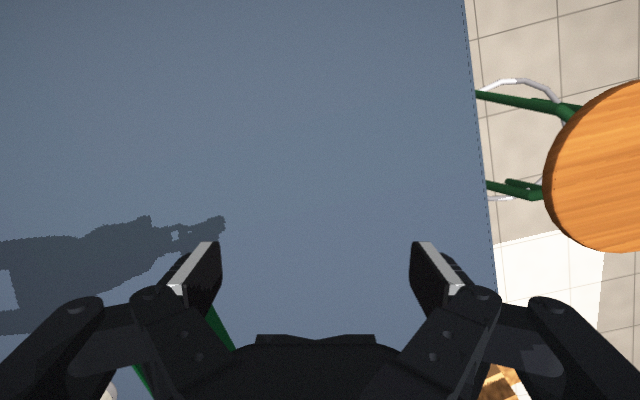

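The scene view shows the wheel in the red frame near (327,170), nose at (323,122) and rear feet at (298,275) and (366,275). In the side view the wheel is at (365,165). Next I'll zoom in for the corner pixels.

```bash
python3 - <<'E'
import cv2
a=cv2.imread("pics/scene0.png")[110:285,255:395]; cv2.imwrite("pics/s_z.png",cv2.resize(a,None,fx=3.4,fy=3.4,interpolation=cv2.INTER_CUBIC))
a=cv2.imread("pics/side0.png")[80:290,240:440]; cv2.imwrite("pics/d_z.png",cv2.resize(a,None,fx=2.8,fy=2.8,interpolation=cv2.INTER_CUBIC))
E
```

```text
(no output)
```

View pics/s_z.png

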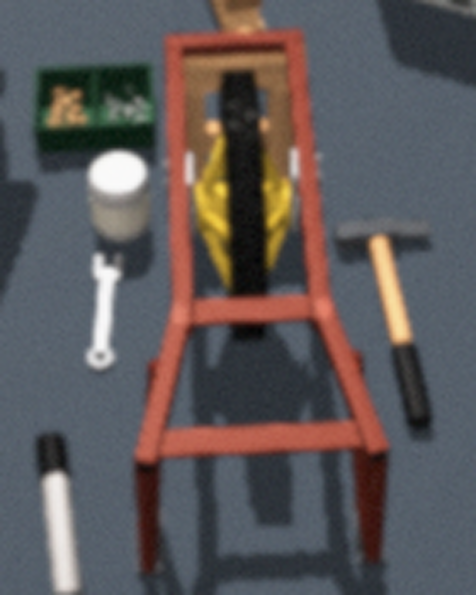

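View pics/d_z.png

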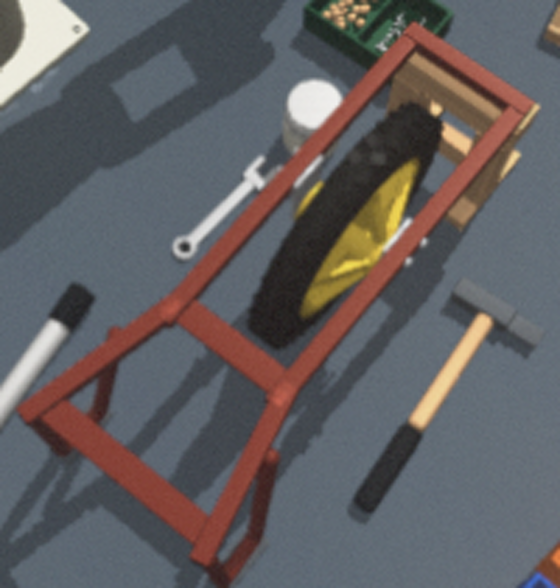

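```bash
cat > h.py <<'E'
import numpy as np, cv2
from scipy.spatial.transform import Rotation as R
def proj(c,P):
    P=np.atleast_2d(P); Rm=R.from_rotvec(c['rotation']).as_matrix()
    q=(P-c['eye'])@Rm; s=q[:,:2]/q[:,2:]; r2=(s**2).sum(1,keepdims=True)
    s=s*(1+c['k1']*r2); return s*[c['fx'],c['fy']]+[c['cx'],c['cy']]
def ray(c,uv):
    d=(np.array(uv)-[c['cx'],c['cy']])/[c['fx'],c['fy']]; s=d.copy()
    for _ in range(20): s=d/(1+c['k1']*(s@s))
    return R.from_rotvec(c['rotation']).as_matrix()@np.array([s[0],s[1],1])
def onz(c,uv,z):
    d=ray(c,uv); return c['eye']+d*(z-c['eye'][2])/d[2]
def ch(p,L):
    c,s=np.cos(p[2]),np.sin(p[2]); L=np.atleast_2d(L)
    return np.c_[p[0]+c*L[:,0]-s*L[:,1],p[1]+s*L[:,0]+c*L[:,1],L[:,2]]
E
python3 - <<'E'
from h import *
from bench import env
from scipy.optimize import least_squares
sc,sd=env.calibration("scene"),env.calibration("side")
L=np.array([[-.078,.21,.23],[.078,.21,.23],[-.118,-.37,.23],[.118,-.37,.23]])
z=lambda a,o,k:np.array(a)/k+o
us=z([[166,37],[302,31],[137,460],[387,450]],[255,110],3.4)
ud=z([[412,24],[538,107],[20,412],[205,564]],[240,80],2.8)
f=lambda p:np.r_[(proj(sc,ch(p,L))-us).ravel(),(proj(sd,ch(p,L))-ud).ravel()]
r=least_squares(f,[.6,.1,0]);print(r.x,r.fun.reshape(-1,2).round(1))
for u,n in zip(us,'abcd'):print(onz(sc,u,.23))
for u,n in zip(ud,'abcd'):print(onz(sd,u,.23))
# tin
print(onz(sc,z([120,165],[255,110],3.4),.085),onz(sd,z([315,102],[240,80],2.8),.085))
E
```

```text
[0.56830511 0.07668415 0.09760104] [[ 0.2 -1. ]
 [ 0.5 -0.8]
 [-0.7  0.1]
 [ 1.1 -0.1]
 [ 1.1 -1.2]
 [-0.3 -1.3]
 [-2.4 -0.8]
 [ 0.6  2.3]]
[0.46990829 0.27241341 0.23      ]
[0.62376679 0.28879643 0.23      ]
[ 0.48908953 -0.30254163  0.23      ]
[ 0.71824804 -0.28075173  0.23      ]
[0.47060996 0.27283409 0.23      ]
[0.62881128 0.2908082  0.23      ]
[ 0.49293989 -0.29997169  0.23      ]
[ 0.71654585 -0.27698445  0.23      ]
[0.41466708 0.20792542 0.085     ] [0.41153935 0.19879427 0.085     ]
```

```bash
cat >> h.py <<'E'
CH=np.array([0.5683,0.0767,0.0976])
def chR(): return R.from_euler('z',CH[2])
def tool(s): return np.array(s['ee_pos']),R.from_rotvec(s['orientation'])
def plan(s,p,Rt,vmax=40,wmax=0.97):
    """print rows to go from state pose to (p,Rt): constant world-line, in tool axes"""
    p0,R0=tool(s); rel=(R0.inv()*Rt).as_rotvec(); d=p-p0
    n=int(np.ceil(max(np.linalg.norm(d)*1000/vmax,np.degrees(np.abs(rel)).max()/6/wmax)))
    out=[]
    for i in range(n):
        Ri=R0*R.from_rotvec(rel*i/n); t=Ri.inv().apply(d/n)*1000; w=np.degrees(rel)/n/6
        out.append([round(float(v),1) for v in t]+[round(float(v),2) for v in w])
    return out
E
python3 - <<'E'
from h import *
from bench import env
s=env.sense(); c=env.calibration("wrist"); p,Rt=tool(s)
print(Rt.as_matrix().round(3))
print("eye in tool",Rt.inv().apply(c['eye']-p)); print((Rt.inv()*R.from_rotvec(c['rotation'])).as_matrix().round(3))
E
```

```text
[[-0.968  0.251 -0.   ]
 [ 0.251  0.968 -0.001]
 [ 0.    -0.001 -1.   ]]
eye in tool [ 0.06965916  0.00043317 -0.14144895]
[[ 0.001 -0.962 -0.272]
 [ 1.     0.     0.001]
 [-0.001 -0.272  0.962]]
```

```bash
cat >> h.py <<'E'
def tgt(xc,yc,zc,tilt=45,yaw=0,roll=0):
    """TCP in chassis coords (mm), tilt below horizontal"""
    t=np.radians(tilt); z=np.array([np.cos(t),0,-np.sin(t)]); x=np.array([np.sin(t),0,np.cos(t)]); y=np.cross(z,x)
    Rl=R.from_euler('z',yaw,degrees=True)*R.from_matrix(np.c_[x,y,z])*R.from_euler('z',roll,degrees=True)
    return ch(CH,np.array([xc,yc,zc])/1000)[0], chR()*Rl
def where(s):
    p,Rt=tool(s); l=R.from_euler('z',-CH[2]).apply(p-[CH[0],CH[1],0])*1000
    return l.round(1)
E
python3 - <<'E'
from h import *
from bench import env
s=env.sense()
p,Rt=tgt(-160,20,400); print(p)
o=plan(s,p,Rt); print(len(o)); 
for r in o: print(r)
E
```

```text
[0.40711255 0.0810136  0.4       ]
26
[-14.4, -17.1, -6.5, -0.4, 0.07, 0.95]
[-15.9, -15.3, -7.3, -0.4, 0.07, 0.95]
[-17.3, -13.3, -8.0, -0.4, 0.07, 0.95]
[-18.5, -11.2, -8.6, -0.4, 0.07, 0.95]
[-19.4, -8.9, -9.2, -0.4, 0.07, 0.95]
[-20.1, -6.5, -9.7, -0.4, 0.07, 0.95]
[-20.6, -4.1, -10.0, -0.4, 0.07, 0.95]
[-20.8, -1.6, -10.3, -0.4, 0.07, 0.95]
[-20.7, 0.9, -10.5, -0.4, 0.07, 0.95]
[-20.5, 3.4, -10.5, -0.4, 0.07, 0.95]
[-19.9, 5.8, -10.5, -0.4, 0.07, 0.95]
[-19.1, 8.2, -10.3, -0.4, 0.07, 0.95]
[-18.1, 10.5, -10.1, -0.4, 0.07, 0.95]
[-16.9, 12.7, -9.7, -0.4, 0.07, 0.95]
[-15.4, 14.7, -9.3, -0.4, 0.07, 0.95]
[-13.8, 16.5, -8.8, -0.4, 0.07, 0.95]
[-12.0, 18.2, -8.1, -0.4, 0.07, 0.95]
[-10.1, 19.6, -7.4, -0.4, 0.07, 0.95]
[-8.0, 20.8, -6.7, -0.4, 0.07, 0.95]
[-5.8, 21.7, -5.8, -0.4, 0.07, 0.95]
[-3.6, 22.4, -5.0, -0.4, 0.07, 0.95]
[-1.3, 22.9, -4.0, -0.4, 0.07, 0.95]
[1.0, 23.0, -3.1, -0.4, 0.07, 0.95]
[3.3, 22.9, -2.1, -0.4, 0.07, 0.95]
[5.6, 22.5, -1.1, -0.4, 0.07, 0.95]
[7.9, 21.9, -0.2, -0.4, 0.07, 0.95]
```

>>> arm_command:
  grip: -1
  rows:
    - {"x":-14,"y":-17,"z":-7,"wx":-0.4,"wy":0.07,"wz":0.95}
    - {"x":-16,"y":-15,"z":-7,"wx":-0.4,"wy":0.07,"wz":0.95}
    - {"x":-17,"y":-13,"z":-8,"wx":-0.4,"wy":0.07,"wz":0.95}
    - {"x":-18,"y":-11,"z":-9,"wx":-0.4,"wy":0.07,"wz":0.95}
    - {"x":-19,"y":-9,"z":-9,"wx":-0.4,"wy":0.07,"wz":0.95}
    - {"x":-20,"y":-6,"z":-10,"wx":-0.4,"wy":0.07,"wz":0.95}
    - {"x":-21,"y":-4,"z":-10,"wx":-0.4,"wy":0.07,"wz":0.95}
    - {"x":-21,"y":-2,"z":-10,"wx":-0.4,"wy":0.07,"wz":0.95}
    - {"x":-21,"y":1,"z":-10,"wx":-0.4,"wy":0.07,"wz":0.95}
    - {"x":-20,"y":3,"z":-10,"wx":-0.4,"wy":0.07,"wz":0.95}
    - {"x":-20,"y":6,"z":-10,"wx":-0.4,"wy":0.07,"wz":0.95}
    - {"x":-19,"y":8,"z":-10,"wx":-0.4,"wy":0.07,"wz":0.95}
    - {"x":-18,"y":10,"z":-10,"wx":-0.4,"wy":0.07,"wz":0.95}
    - {"x":-17,"y":13,"z":-10,"wx":-0.4,"wy":0.07,"wz":0.95}
    - {"x":-15,"y":15,"z":-9,"wx":-0.4,"wy":0.07,"wz":0.95}
    - {"x":-14,"y":16,"z":-9,"wx":-0.4,"wy":0.07,"wz":0.95}

```text
time: 1.48
ee_pos: [0.3024, 0.2648, 0.3275]
orientation: [-2.477, -1.628, -0.951]
wrist_force: [0.1, -0.9, -0.3]
finger_gap: 0.0
```

```bash
cat > p.py <<'E'
import sys
from h import *
from bench import env
s=env.sense(); print(s['time'],where(s),s['q'].round(2),s['wrist_force'].round(1),s['finger_gap'])
a=[float(v) for v in sys.argv[1:]]
if a:
    p,Rt=tgt(*a[:4],*(a[4:6])); o=plan(s,p,Rt); print(len(o))
    for r in o: print(r)
E
python3 p.py -50 0 310 45
```

```text
1.4833 [-246.3  213.1  327.5] [ 0.74 -0.33  2.33 -0.13  0.52  1.24] [ 0.1 -0.9 -0.3] 7.372520748504955e-06
10
[-11.0, 26.4, 5.0, -0.37, 0.06, 0.89]
[-8.5, 27.1, 6.0, -0.37, 0.06, 0.89]
[-6.0, 27.5, 7.0, -0.37, 0.06, 0.89]
[-3.5, 27.7, 8.0, -0.37, 0.06, 0.89]
[-1.0, 27.6, 9.1, -0.37, 0.06, 0.89]
[1.5, 27.2, 10.1, -0.37, 0.06, 0.89]
[3.9, 26.5, 11.2, -0.37, 0.06, 0.89]
[6.3, 25.6, 12.2, -0.37, 0.06, 0.89]
[8.5, 24.4, 13.2, -0.37, 0.06, 0.89]
[10.7, 23.0, 14.2, -0.37, 0.06, 0.89]
```

>>> arm_command:
  rows:
    - {"x":-11,"y":26,"z":5,"wx":-0.37,"wy":0.06,"wz":0.89}
    - {"x":-8,"y":27,"z":6,"wx":-0.37,"wy":0.06,"wz":0.89}
    - {"x":-6,"y":27,"z":7,"wx":-0.37,"wy":0.06,"wz":0.89}
    - {"x":-3,"y":28,"z":8,"wx":-0.37,"wy":0.06,"wz":0.89}
    - {"x":-1,"y":28,"z":9,"wx":-0.37,"wy":0.06,"wz":0.89}
    - {"x":2,"y":27,"z":10,"wx":-0.37,"wy":0.06,"wz":0.89}
    - {"x":4,"y":26,"z":11,"wx":-0.37,"wy":0.06,"wz":0.89}
    - {"x":6,"y":26,"z":12,"wx":-0.37,"wy":0.06,"wz":0.89}
    - {"x":8,"y":24,"z":12,"wx":-0.37,"wy":0.06,"wz":0.89}
    - {"x":9,"y":23,"z":10,"wx":-0.37,"wy":0.06,"wz":0.89}
    - {}
    - {}

```text
invalid input
```

```bash
python3 p.py -50 0 310 45; cat > look.py <<'E'
import sys
from h import *
from bench import env
n=sys.argv[1]; s=env.sense(); c=env.calibration("wrist"); im=env.camera("wrist")
np.save(f"pics/{n}.npy",np.r_[c['fx'],c['fy'],c['cx'],c['cy'],c['k1'],c['eye'],c['rotation']])
cv2.imwrite(f"pics/{n}.png",im[:,:,::-1])
E
python3 look.py w1
```

```text
1.4833 [-246.3  213.1  327.5] [ 0.74 -0.33  2.33 -0.13  0.52  1.24] [ 0.1 -0.9 -0.3] 7.372520748504955e-06
10
[-11.0, 26.4, 5.0, -0.37, 0.06, 0.89]
[-8.5, 27.1, 6.0, -0.37, 0.06, 0.89]
[-6.0, 27.5, 7.0, -0.37, 0.06, 0.89]
[-3.5, 27.7, 8.0, -0.37, 0.06, 0.89]
[-1.0, 27.6, 9.1, -0.37, 0.06, 0.89]
[1.5, 27.2, 10.1, -0.37, 0.06, 0.89]
[3.9, 26.5, 11.2, -0.37, 0.06, 0.89]
[6.3, 25.6, 12.2, -0.37, 0.06, 0.89]
[8.5, 24.4, 13.2, -0.37, 0.06, 0.89]
[10.7, 23.0, 14.2, -0.37, 0.06, 0.89]
```

View pics/w1.png

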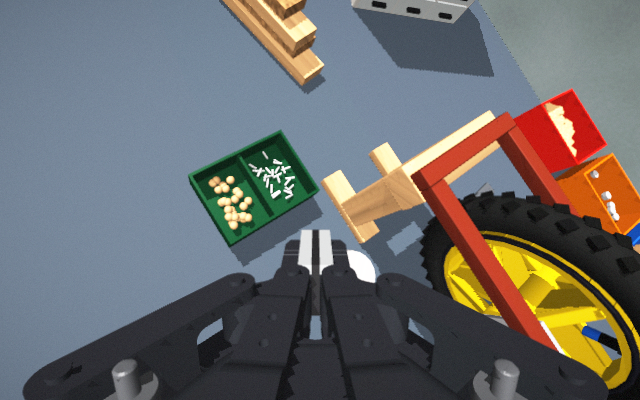

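Wheel visible at right; the valve is at about (600,337) with its blue cap at its left end. My move was refused (empty rows), so I'm resending it with explicit values.

>>> arm_command:
  rows:
    - {"x":-11,"y":26,"z":5,"wx":-0.37,"wy":0.06,"wz":0.89}
    - {"x":-8,"y":27,"z":6,"wx":-0.37,"wy":0.06,"wz":0.89}
    - {"x":-6,"y":27,"z":7,"wx":-0.37,"wy":0.06,"wz":0.89}
    - {"x":-3,"y":28,"z":8,"wx":-0.37,"wy":0.06,"wz":0.89}
    - {"x":-1,"y":28,"z":9,"wx":-0.37,"wy":0.06,"wz":0.89}
    - {"x":2,"y":27,"z":10,"wx":-0.37,"wy":0.06,"wz":0.89}
    - {"x":4,"y":26,"z":11,"wx":-0.37,"wy":0.06,"wz":0.89}
    - {"x":6,"y":26,"z":12,"wx":-0.37,"wy":0.06,"wz":0.89}
    - {"x":8,"y":24,"z":12,"wx":-0.37,"wy":0.06,"wz":0.89}
    - {"x":9,"y":23,"z":10,"wx":-0.37,"wy":0.06,"wz":0.89}
    - {"x":0,"y":0,"z":0,"wx":0,"wy":0,"wz":0}

```text
time: 2.45
ee_pos: [0.5144, 0.0532, 0.3133]
orientation: [-2.863, -0.05, -1.199]
wrist_force: [-0.6, 0.9, 0.7]
finger_gap: -0.0003
```

```bash
python3 look.py w2;python3 p.py -50 0 310 45 
```

```text
2.5 [-57.1 -17.3 312.7] [ 0.09 -0.08  2.28 -0.12  0.15  1.74] [-0.5  0.2 -0.7] -0.0003684160792867537
1
[2.2, -17.6, 6.6, 0.21, -0.07, -0.46]
```

View pics/w2.png

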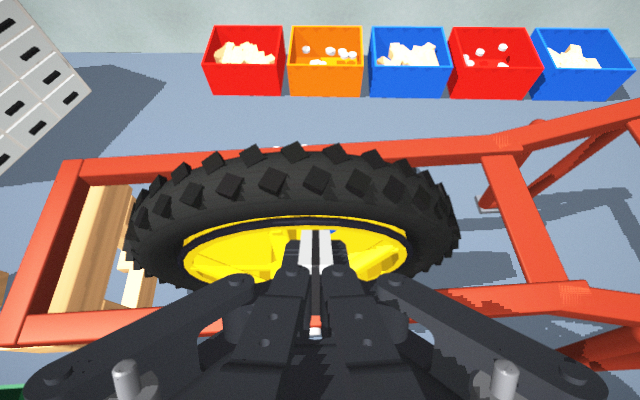

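```bash
cat > kin.py <<'E'
from h import *
from scipy.optimize import least_squares
D=[([1.298,0.42369,1.63047,0,1.08863,-0.019],[0.15678556,0.60458993,0.23072526])]
def fk(q,L):
    h,o,L1,L2,d=L
    Rz=R.from_euler('z',q[0]); Ry=lambda a:R.from_euler('y',a)
    A=Rz*Ry(q[1]); p=Rz.apply([o,0,0])+[0,0,h]+A.apply([0,0,L1])
    A=A*Ry(q[2]); p=p+A.apply([0,0,L2]); A=A*R.from_euler('z',q[3])*Ry(q[4]); p=p+A.apply([0,0,d])
    return p,A*R.from_euler('z',q[5])
E
python3 - <<'E'
from kin import *
from bench import env
s=env.sense()
D.append((s['q'],s['ee_pos'])); 
print([v for v in s['q']],s['ee_pos'],s['orientation'])
p1=[0.3024,0.2648,0.3275]; q1=[.74,-.33,2.33,-.13,.52,1.24]
f=lambda L:np.concatenate([fk(q,L)[0]-p for q,p in D]+[.3*(fk(q1,L)[0]-p1)]+[np.array([.05*(L[1])])])
r=least_squares(f,[.2,0,.45,.4,.25]);print(r.x,r.fun.round(4))
for q,_ in D:print(fk(q,r.x)[1].as_rotvec())
E
```

```text
[np.float64(0.09195843055317669), np.float64(-0.07643964966366694), np.float64(2.281595365212242), np.float64(-0.1226965695960591), np.float64(0.14524663678110541), np.float64(1.7363611507699086)] [0.51311048 0.0539142  0.31271258] [-2.86472811 -0.05787763 -1.19734083]
[0.19248306 0.03329712 0.55694206 0.40904676 0.27716569] [ 0.0114 -0.0035  0.0022  0.0027 -0.0113 -0.0019 -0.0014 -0.0052 -0.0008
  0.0017]
[ 1.92185045e+00 -2.48396022e+00  1.12210000e-03]
[1.73108423 1.8024746  0.77308435]
```

```bash
python3 - <<'E'
from kin import *
from bench import env
s=env.sense()
D.append((s['q'],s['ee_pos']))
p1=[0.3024,0.2648,0.3275]; q1=[.74,-.33,2.33,-.13,.52,1.24]
def fk2(q,L): 
    p,A=fk(q,L[:5]); return p+R.from_euler('z',q[0]).apply([0,L[5],0]),A
f=lambda L:np.concatenate([fk2(q,L)[0]-p for q,p in D]+[.3*(fk2(q1,L)[0]-p1)]+[np.array([.05*(L[1])])])
r=least_squares(f,[.2,0,.45,.4,.25,0]);L=r.x;print(L,r.fun.round(4))
lo=np.array([-3,-.9,.09,-1.31,.11,-9]);hi=np.array([3,2.11,2.58,4.45,2.69,9])
for q4 in(0,3.14):
  for t in (40,45,50,55,60):
   for y in (-50,0,50):
    p,Rt=tgt(-25,y,217,t)
    z=Rt.apply([0,0,1])
    g=lambda q:np.r_[(fk2(np.r_[q,0],L)[0]-p)*5,fk2(np.r_[q,0],L)[1].apply([0,0,1])-z]
    rr=least_squares(g,[.1,.1,2.1,q4,.3],bounds=(lo[:5],hi[:5]))
    print(q4,t,y,rr.x.round(2),round(rr.cost,6))
E
```

```text
[0.20276402 0.01016932 0.56642188 0.43065412 0.28659174 0.0117024 ] [ 0.0001 -0.0005  0.0016  0.0019  0.0002 -0.0016 -0.0039 -0.0029  0.
  0.0005]
0 40 -50 [-0.03  0.15  2.42  2.83  0.31] 0.0
0 40 0 [ 0.18  0.12  2.29 -1.31  0.11] 0.016498
0 40 50 [ 0.26  0.12  2.28 -1.31  0.11] 0.01442
0 45 -50 [-0.02  0.14  2.36  2.59  0.16] 0.0
0 45 0 [ 0.18  0.13  2.29 -1.31  0.11] 0.005809
0 45 50 [ 0.26  0.13  2.28 -1.31  0.11] 0.003879
0 50 -50 [-0.04  0.13  2.3   1.39  0.11] 0.000293
0 50 0 [ 0.15  0.13  2.27 -0.54  0.11] 0.001564
0 50 50 [ 0.26  0.14  2.29 -1.31  0.11] 2.3e-05
0 55 -50 [-0.01  0.14  2.24  0.38  0.16] 0.0
0 55 0 [ 0.12  0.14  2.24 -0.09  0.15] 0.0
0 55 50 [ 0.25  0.15  2.23 -0.51  0.18] 0.0
0 60 -50 [-0.    0.15  2.18  0.18  0.29] 0.0
0 60 0 [ 0.12  0.15  2.19 -0.04  0.28] 0.0
0 60 50 [ 0.24  0.16  2.17 -0.25  0.3 ] 0.0
3.14 40 -50 [-0.03  0.15  2.42  2.83  0.31] 0.0
3.14 40 0 [0.13 0.15 2.42 3.21 0.3 ] 0.0
3.14 40 50 [0.28 0.16 2.4  3.59 0.32] 0.0
3.14 45 -50 [-0.02  0.14  2.36  2.59  0.16] 0.0
3.14 45 0 [0.12 0.14 2.36 3.28 0.14] 0.0
3.14 45 50 [0.27 0.15 2.35 3.89 0.18] 0.0
3.14 50 -50 [-0.04  0.13  2.3   1.39  0.11] 0.000293
3.14 50 0 [0.17 0.14 2.32 4.45 0.11] 0.001889
3.14 50 50 [0.26 0.14 2.31 4.45 0.11] 0.000328
3.14 55 -50 [-0.01  0.14  2.24  0.38  0.16] 0.0
3.14 55 0 [0.17 0.15 2.32 4.45 0.11] 0.007122
3.14 55 50 [0.26 0.15 2.31 4.45 0.11] 0.005768
3.14 60 -50 [-0.    0.15  2.18  0.18  0.29] 0.0
3.14 60 0 [0.17 0.16 2.32 4.45 0.11] 0.018988
3.14 60 50 [0.26 0.16 2.31 4.45 0.11] 0.017875
```

```bash
cat >> h.py <<'E'
def loadc(n):
    a=np.load(f"pics/{n}.npy"); return dict(fx=a[0],fy=a[1],cx=a[2],cy=a[3],k1=a[4],eye=a[5:8],rotation=a[8:11])
def onwheel(c,uv,x=0.0):
    """chassis y, h(above axle) mm at chassis plane x (mm)"""
    Ri=R.from_euler('z',-CH[2]); e=Ri.apply(c['eye']-[CH[0],CH[1],0]); d=Ri.apply(ray(c,uv))
    q=e+d*(x/1000-e[0])/d[0]; y,h=q[1]*1000,q[2]*1000-165
    return y,h,np.hypot(y,h),np.degrees(np.arctan2(-y,h)) # clockwise from up
def overlay(n,th,out):
    """draw wheel model with joint angle th deg"""
    c=loadc(n); im=cv2.imread(f"pics/{n}.png")
    def P(L): return proj(c,ch(CH,np.array(L)/1000))
    def pol(a,r,x): a=np.radians(a); return [x,-r*np.sin(a),165+r*np.cos(a)]
    def line(L,col):
        cv2.polylines(im,[np.int32(P(L)*8)],False,col,1,cv2.LINE_AA,3)
    for k in range(5): line([pol(th+72*k,26,-44),pol(th+72*k,94,-18)],(255,0,255) if k==0 else (255,0,0))
    line([pol(th+180,94,0),pol(th+180,58,0)],(0,255,0))
    line([pol(a,94,-18) for a in range(0,361,6)],(255,255,0)); line([pol(a,26,-50) for a in range(0,361,6)],(255,255,0))
    line([[-58,-190,230],[-58,190,230]],(0,255,255)); line([[-78,-190,230],[-78,210,230]],(0,255,255))
    cv2.imwrite(f"pics/{out}.png",im)
E
python3 - <<'E'
from h import *
c=loadc("w1")
for u in [(585,329),(618,345)]: print(onwheel(c,u))
a=cv2.imread("pics/w1.png")[160:400,400:640]; cv2.imwrite("pics/w1z.png",cv2.resize(a,None,fx=2.5,fy=2.5,interpolation=cv2.INTER_CUBIC))
E
```

```text
(np.float64(-32.64395319434213), np.float64(45.84734932994641), np.float64(56.28149892048485), np.float64(35.45139721024418))
(np.float64(-47.74967795215859), np.float64(68.97352881934444), np.float64(83.88909000774653), np.float64(34.69446472226003))
```

View pics/w1z.png

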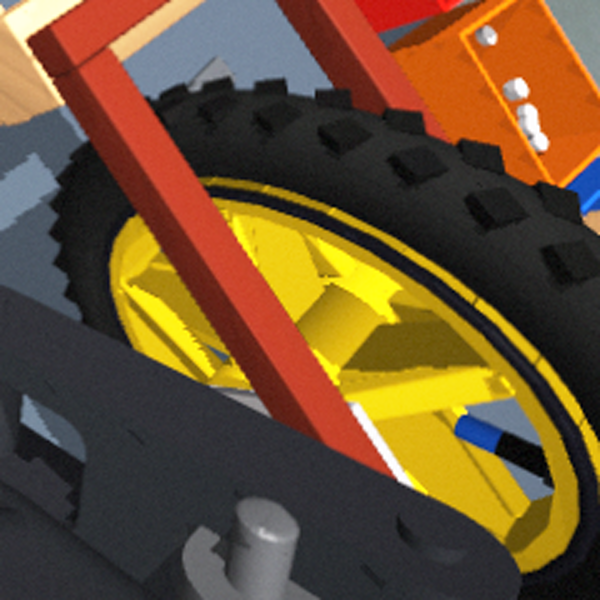

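```bash
python3 - <<'E'
from h import *
overlay("w1",215,"o1"); overlay("w2",215,"o2")
a=cv2.imread("pics/o1.png")[160:400,400:640];b=cv2.imread("pics/o2.png")[120:350,110:480]
cv2.imwrite("pics/o1z.png",np.hstack([cv2.resize(a,(380,380)),cv2.resize(b,(420,261)) if 0 else cv2.copyMakeBorder(cv2.resize(b,(420,261)),0,119,0,0,0)]))
E
```

```text
(no output)
```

View pics/o1z.png

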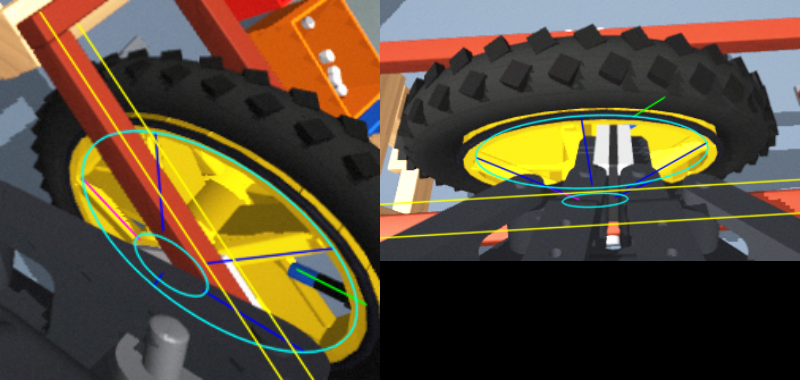

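View pics/o2.png

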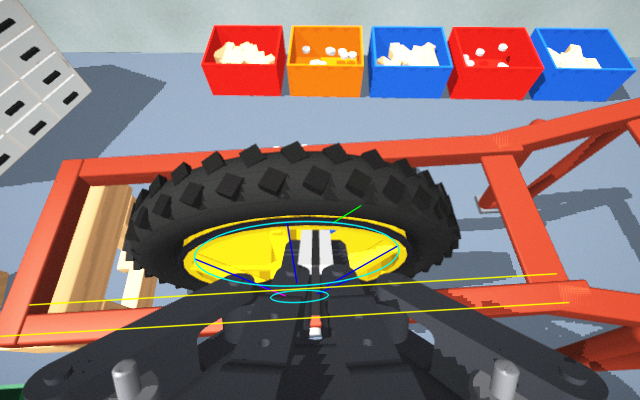

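```bash
python3 - <<'E'
from h import *
from scipy.optimize import least_squares
c=loadc("w2")
L=np.array([[-78,210,230],[78,210,230],[58,190,230],[-58,190,230],[78,-190,230],[58,-190,230],[-58,-190,230.]])
print(proj(c,ch(CH,L/1000)).round())
a=cv2.imread("pics/w2.png"); 
cv2.imwrite("pics/w2L.png",cv2.resize(a[140:360,0:160],None,fx=3,fy=3)); cv2.imwrite("pics/w2R.png",cv2.resize(a[110:340,440:640],None,fx=3,fy=2.6))
print(c)
E
```

```text
[[-12. 337.]
 [ 65. 153.]
 [ 79. 169.]
 [ 29. 305.]
 [494. 128.]
 [501. 145.]
 [556. 273.]]
{'fx': np.float64(316.67810222456563), 'fy': np.float64(316.67810222456563), 'cx': np.float64(315.16067422298505), 'cy': np.float64(190.8109357844569), 'k1': np.float64(-0.007038908206155065), 'eye': array([0.46083227, 0.04817663, 0.46130933]), 'rotation': array([-1.95513587,  1.88146505, -0.4744036 ])}
```

View pics/w2L.png

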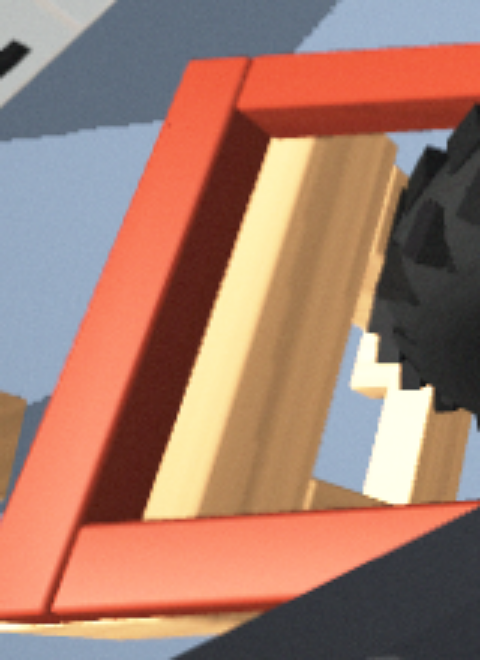

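View pics/w2R.png

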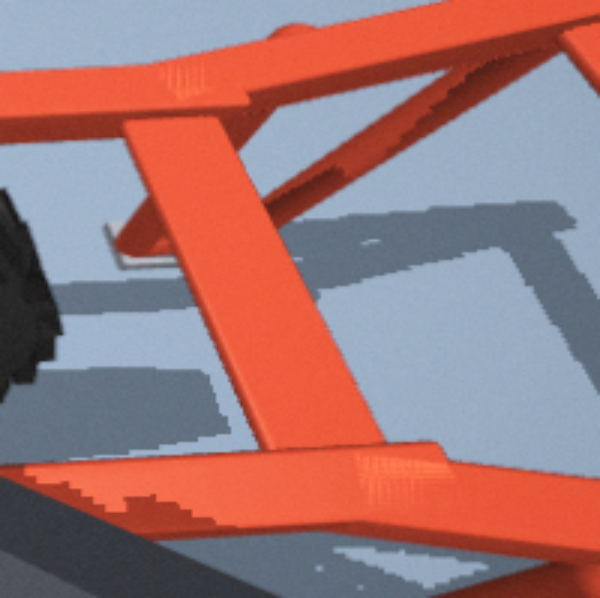

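```bash
python3 look.py w3; python3 - <<'E'
from h import *
a,b=loadc("w2"),loadc("w3"); print(b['eye']-a['eye'],b['rotation']-a['rotation'])
L=np.array([[-78,210,230],[78,210,230],[58,190,230],[-58,190,230],[78,-190,230],[58,-190,230],[-58,-190,230.]])
print(proj(b,ch(CH,L/1000)).round())
i=cv2.imread("pics/w3.png"); cv2.imwrite("pics/w3L.png",cv2.resize(i[140:360,0:160],None,fx=3,fy=3));overlay("w3",215,"o3")
E
```

```text
[-0.00106377  0.00092602 -0.00046273] [-0.0063955  -0.00361401 -0.00011267]
[[-11. 333.]
 [ 66. 150.]
 [ 80. 166.]
 [ 30. 301.]
 [495. 128.]
 [503. 145.]
 [557. 272.]]
```

View pics/w3L.png

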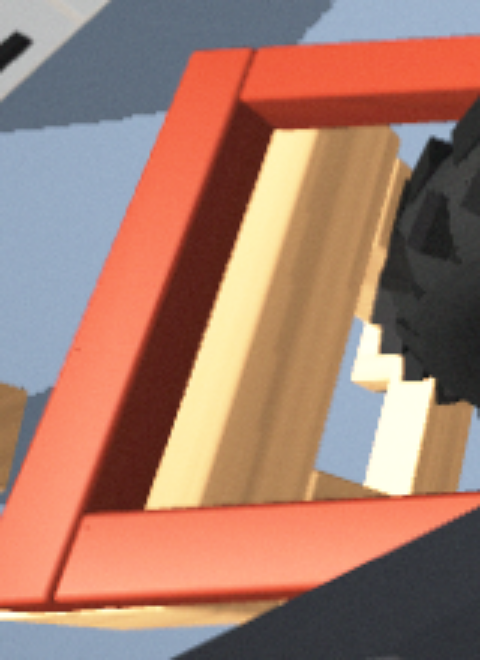

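View pics/o3.png

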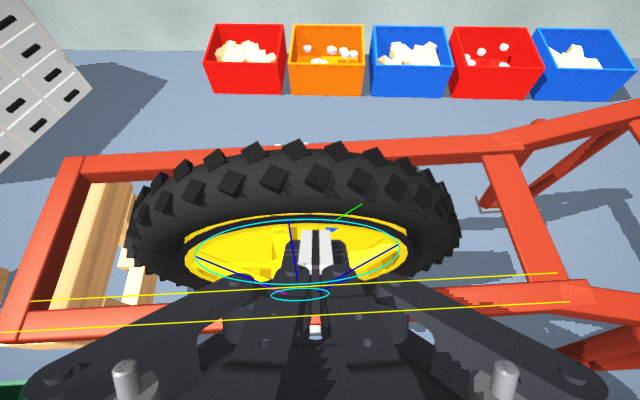

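```bash
python3 - <<'E'
from h import *
from scipy.optimize import least_squares
from bench import env
s=env.sense(); c=loadc("w3"); p,Rt=tool(s)
for o in [(0,0,0),(.011,0,0),(-.011,0,0)]: print(proj(c,p+Rt.apply(o)))
L=np.array([[78,210,230],[58,190,230],[-58,190,230],[78,-190,230.]])/1000
u=np.array([[64,157],[81,174],[28,311],[490,134]])
f=lambda q:(proj(c,ch(q,L)+[0,0,q[3]])-u).ravel()
for fixz in (1,0):
    g=lambda q:np.r_[f(q),q[3]*1e4*fixz]
    r=least_squares(g,[*CH,0]); print(r.x.round(4),r.fun.round(1))
for n in("scene","side"):
    cc=env.calibration(n); im=env.camera(n)[:,:,::-1].copy(); cv2.imwrite(f"pics/{n}1.png",im); print(n,proj(cc,p).round(1))
    u=proj(cc,p)[0]; x,y=int(u[0]),int(u[1]); z=cv2.resize(im[y-50:y+50,x-70:x+70],None,fx=4,fy=4,interpolation=cv2.INTER_CUBIC)
    cv2.circle(z,(int((u[0]-x+70)*4),int((u[1]-y+50)*4)),4,(255,0,255),1); cv2.imwrite(f"pics/{n}1z.png",z)
E
```

```text
[[315.11480151 246.78735781]]
[[315.05403837 225.84948775]]
[[315.1732443  266.92150467]]
[ 5.631e-01  7.590e-02  1.071e-01 -1.000e-04] [-1.3 -0.9 -3.3 -0.9 -1.   0.2  5.9 -3.5 -1.1]
[ 0.5637  0.079   0.1022 -0.005 ] [ 0.3  0.7 -2.   0.5  0.9 -1.1  0.7  0.2 -0. ]
scene [[310.  145.7]]
side [[347.5 131. ]]
```

View pics/scene1z.png

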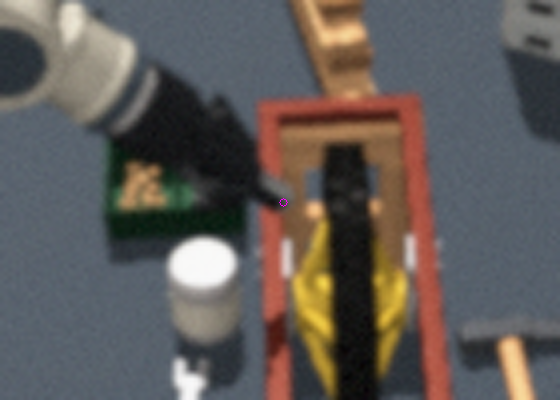

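View pics/side1z.png

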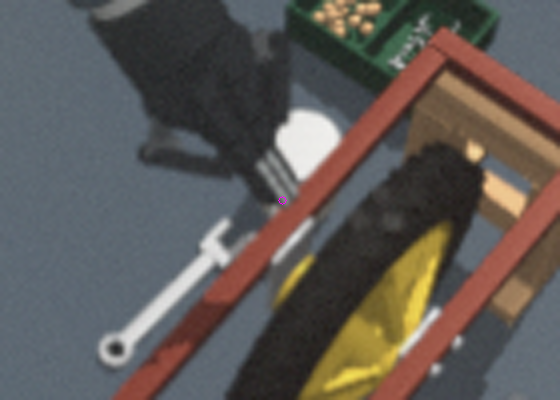

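```bash
sed -i 's/^CH=.*/CH=np.array([0.5655,0.078,0.101])/' h.py; python3 p.py -71 40 285 58
```

```text
2.65 [-56.  -17.  312.8] [ 0.1  -0.08  2.28 -0.12  0.15  1.73] [-0.4 -0.2  0.3] 0.00025065783877354703
3
[-11.0, -18.6, 2.5, 0.05, -0.75, -0.16]
[-10.5, -18.7, 3.5, 0.05, -0.75, -0.16]
[-9.8, -18.9, 4.4, 0.05, -0.75, -0.16]
```

>>> arm_command:
  rows:
    - {"x":-11,"y":-18,"z":2,"wx":0.05,"wy":-0.75,"wz":-0.16}
    - {"x":-10,"y":-19,"z":3,"wx":0.05,"wy":-0.75,"wz":-0.16}
    - {"x":-10,"y":-19,"z":4,"wx":0.05,"wy":-0.75,"wz":-0.16}
    - {"x":0,"y":0,"z":0,"wx":0,"wy":0,"wz":0}
    - {"x":0,"y":0,"z":0,"wx":0,"wy":0,"wz":0}

```text
time: 3.07
ee_pos: [0.4844, 0.1149, 0.2857]
orientation: [-2.994, -0.171, -0.841]
wrist_force: [-0.1, 1.5, 0.3]
finger_gap: 0.0
```

```bash
python3 p.py -71 40 285 58; python3 look.py w4; python3 -c "
from h import *
overlay('w4',215,'o4')"
```

```text
3.0667 [-77.   44.9 285.7] [ 0.26 -0.03  2.19 -0.18  0.45  1.85] [-0.1  1.5  0.3] 4.489159122008979e-05
1
[4.7, 5.0, 3.7, -0.03, 0.11, 0.12]
```

View pics/o4.png

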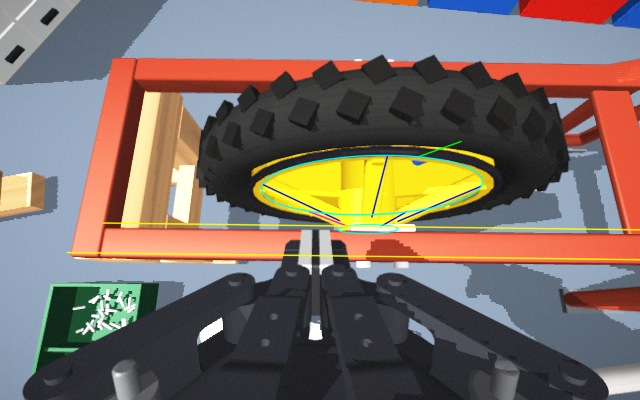

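```bash
python3 p.py -29 40 217 58;
```

```text
3.1167 [-76.9  44.6 285.8] [ 0.25 -0.03  2.19 -0.18  0.45  1.85] [ 0.1  0.4 -1.2] 0.00011728109300815306
3
[1.7, 1.6, 27.9, -0.01, 0.03, 0.04]
[1.6, 1.6, 27.9, -0.01, 0.03, 0.04]
[1.5, 1.6, 27.9, -0.01, 0.03, 0.04]
```

Entering in slower steps.

>>> arm_command:
  rows:
    - {"x":2,"y":2,"z":20,"wx":0,"wy":0.05,"wz":0.06}
    - {"x":2,"y":2,"z":20,"wx":0,"wy":0.05,"wz":0.05}
    - {"x":1,"y":1,"z":18,"wx":0,"wy":0,"wz":0}
    - {"x":0,"y":0,"z":10,"wx":0,"wy":0,"wz":0}
    - {"x":0,"y":0,"z":5,"wx":0,"wy":0,"wz":0}
    - {"x":0,"y":0,"z":0,"wx":0,"wy":0,"wz":0}

```text
time: 3.62
ee_pos: [0.5272, 0.1129, 0.2268]
orientation: [-2.979, -0.156, -0.873]
wrist_force: [-0.1, 0.1, 0.3]
finger_gap: -0.0001
```

```bash
python3 p.py -29 40 217 58; python3 look.py w5; python3 -c "
from h import *
overlay('w5',215,'o5')"
```

```text
3.6167 [-34.6  38.5 226.8] [ 0.22  0.14  2.19 -0.24  0.25  1.9 ] [-0.1  0.1  0.3] -0.00014977160291714675
1
[-0.5, -1.4, 11.3, -0.05, -0.11, 0.02]
```

View pics/o5.png

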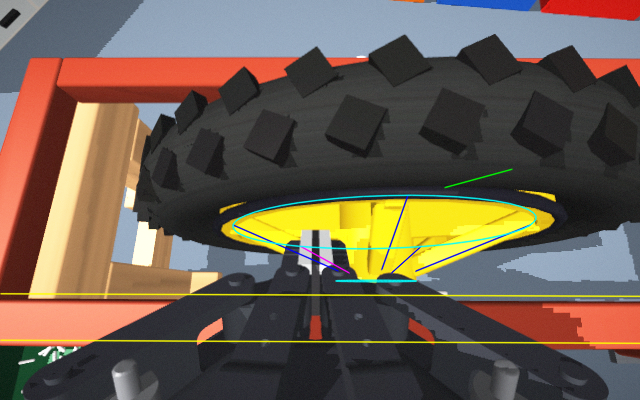

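```bash
python3 -c "
import cv2
i=cv2.imread('pics/w5.png')[170:300,200:570]; cv2.imwrite('pics/w5z.png',cv2.resize(i,None,fx=2.15,fy=3.5,interpolation=cv2.INTER_CUBIC))"
```

```text
(no output)
```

View pics/w5z.png

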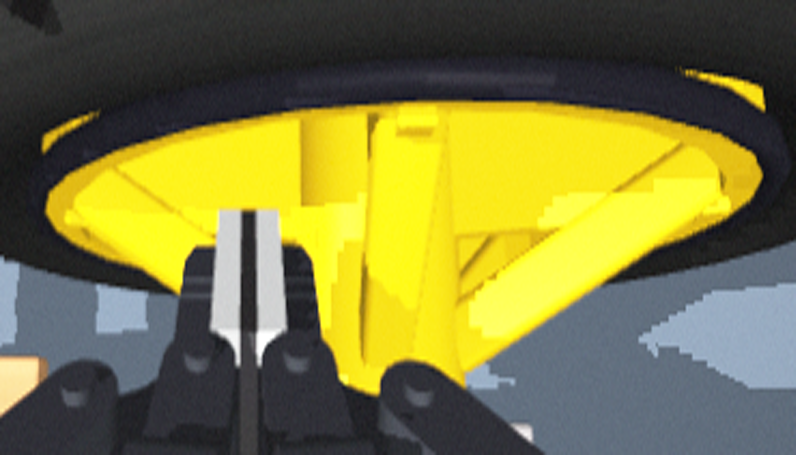

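```bash
sed -i 's/^CH=.*/CH=np.array([0.5655,0.076,0.101])/' h.py; python3 p.py -29 40 217 58
```

```text
3.6667 [-34.7  40.6 227.1] [ 0.22  0.14  2.19 -0.24  0.25  1.9 ] [-0.6 -0.1 -0.2] 0.00023818742629856074
1
[-0.7, 0.6, 11.6, -0.05, -0.11, 0.02]
```

>>> arm_command:
  rows:
    - {"x":0,"y":0,"z":6,"wx":0,"wy":0,"wz":0}
    - {"x":0,"y":0,"z":6,"wx":0,"wy":0,"wz":0}
    - {"x":0,"y":0,"z":2,"wx":0,"wy":0,"wz":0}
    - {"x":0,"y":0,"z":0,"wx":0,"wy":0,"wz":0}

```text
time: 4.0
ee_pos: [0.5349, 0.1134, 0.2167]
orientation: [-2.977, -0.155, -0.879]
wrist_force: [-0.0, -0.5, 0.5]
finger_gap: -0.0
```

```bash
python3 p.py -29 -25 217 58
```

```text
4.0 [-26.6  40.3 216.7] [ 0.22  0.17  2.18 -0.27  0.22  1.93] [-0.  -0.5  0.5] -1.019545504592184e-05
2
[-1.0, 32.7, -1.0, -0.03, -0.08, 0.01]
[-0.9, 32.7, -0.9, -0.03, -0.08, 0.01]
```

>>> arm_command:
  rows:
    - {"x":-1,"y":8,"z":0,"wx":0,"wy":-0.05,"wz":0}
    - {"x":-1,"y":8,"z":0,"wx":0,"wy":-0.05,"wz":0}
    - {"x":-1,"y":8,"z":1,"wx":0,"wy":0,"wz":0}
    - {"x":-1,"y":8,"z":1,"wx":0,"wy":0,"wz":0}
    - {"x":-1,"y":8,"z":1,"wx":0,"wy":0,"wz":0}
    - {"x":0,"y":8,"z":0,"wx":0,"wy":0,"wz":0}

```text
time: 4.5
ee_pos: [0.5387, 0.0678, 0.214]
orientation: [-2.975, -0.164, -0.871]
wrist_force: [-0.8, 4.7, 0.1]
finger_gap: -0.0002
```

```bash
python3 p.py -28 -25 210 58; python3 look.py w6
```

```text
4.5 [-27.5  -5.4 214. ] [0.1  0.17 2.19 0.07 0.21 1.5 ] [-0.8  4.7  0.1] -0.00022487405062353427
1
[-2.7, 19.6, 2.9, -0.1, -0.11, 0.06]
```

View pics/w6.png

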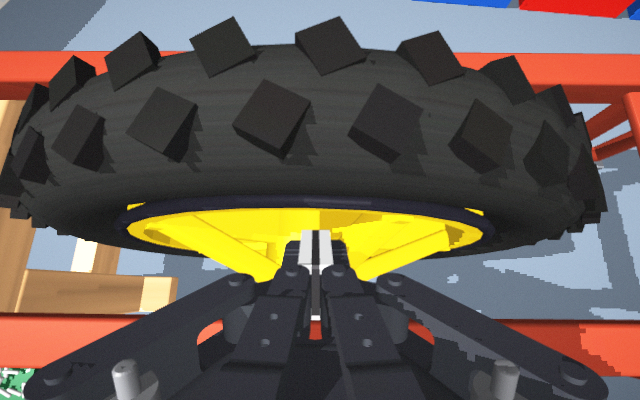

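>>> arm_command:
  rows:
    - {"x":-1,"y":7,"z":1,"wx":0,"wy":-0.05,"wz":0}
    - {"x":-1,"y":7,"z":1,"wx":0,"wy":-0.05,"wz":0}
    - {"x":-1,"y":7,"z":1,"wx":0,"wy":0,"wz":0}
    - {"x":-1,"y":5,"z":1,"wx":0,"wy":0,"wz":0}

```text
time: 4.88
ee_pos: [0.5411, 0.0427, 0.21]
orientation: [-2.977, -0.165, -0.859]
wrist_force: [-0.1, 4.3, 1.9]
finger_gap: 0.0004
```

```bash
python3 p.py -28 -25 210 58; python3 look.py w7
```

```text
4.8833 [-27.6 -30.6 210. ] [0.03 0.18 2.19 0.24 0.22 1.27] [-0.1  4.3  1.9] 0.00042647289957367597
1
[-0.3, -5.6, -0.1, -0.12, -0.04, 0.06]
```

View pics/w7.png

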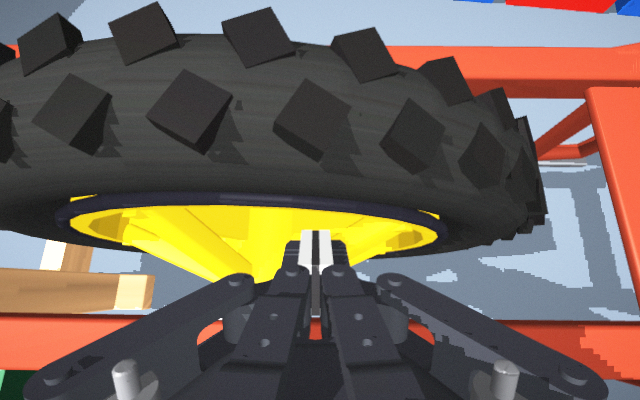

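>>> arm_command:
  rows:
    - {"x":0,"y":-4,"z":0,"wx":0,"wy":0,"wz":0}
    - {"x":0,"y":0,"z":-25,"wx":0,"wy":0,"wz":0}
    - {"x":0,"y":0,"z":-35,"wx":0,"wy":0,"wz":0}
    - {"x":0,"y":-20,"z":-20,"wx":0,"wy":0,"wz":0}
    - {"x":0,"y":-30,"z":0,"wx":0,"wy":0,"wz":0}
    - {"x":0,"y":-20,"z":0,"wx":0,"wy":0,"wz":0}
    - {"x":0,"y":0,"z":0,"wx":0,"wy":0,"wz":0}
    - {"x":0,"y":0,"z":0,"wx":0,"wy":0,"wz":0}

```text
time: 5.6
ee_pos: [0.4901, 0.111, 0.283]
orientation: [-2.979, -0.154, -0.868]
wrist_force: [0.1, 0.3, -0.6]
finger_gap: -0.0003
```

```bash
python3 p.py -28 45 210 58; python3 look.py w8; python3 -c "
from h import *
overlay('w8',215+51,'o8')
i=cv2.imread('pics/o8.png'); cv2.imwrite('pics/o8z.png',np.vstack([cv2.resize(cv2.imread('pics/w8.png')[120:260,180:580],(800,280)),cv2.resize(i[120:260,180:580],(800,280))]))"
```

```text
5.6 [-71.5  42.4 283. ] [ 0.24 -0.02  2.2  -0.17  0.41  1.84] [ 0.1  0.3 -0.6] -0.00031287019785713576
3
[-0.9, -0.7, 28.3, -0.02, -0.03, 0.0]
[-0.8, -0.7, 28.3, -0.02, -0.03, 0.0]
[-0.7, -0.8, 28.3, -0.02, -0.03, 0.0]
```

View pics/o8z.png

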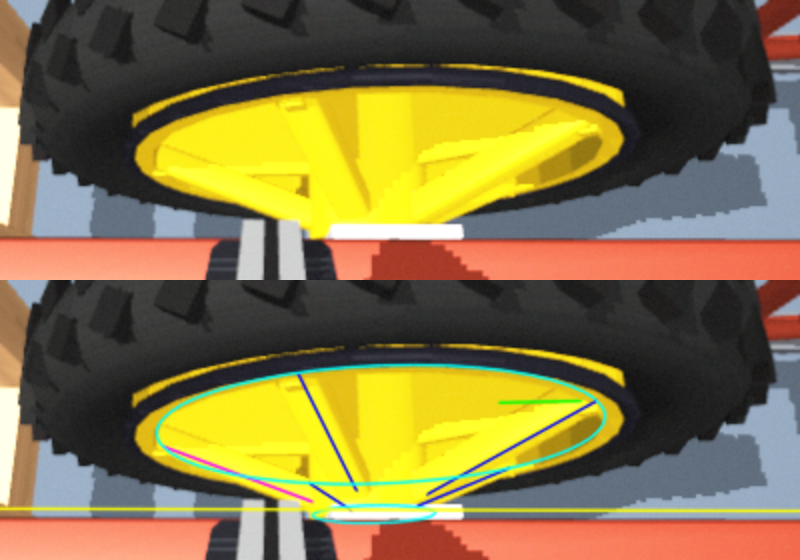

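>>> arm_command:
  rows:
    - {"x":-1,"y":-5,"z":20,"wx":0,"wy":0,"wz":0}
    - {"x":-1,"y":-3,"z":24,"wx":0,"wy":0,"wz":0}
    - {"x":0,"y":-1,"z":22,"wx":0,"wy":0,"wz":0}
    - {"x":0,"y":0,"z":16,"wx":0,"wy":0,"wz":0}
    - {"x":0,"y":0,"z":8,"wx":0,"wy":0,"wz":0}
    - {"x":0,"y":0,"z":2,"wx":0,"wy":0,"wz":0}

```text
time: 6.15
ee_pos: [0.54, 0.1218, 0.2019]
orientation: [-2.98, -0.146, -0.871]
wrist_force: [0.4, -0.1, -0.4]
finger_gap: 0.0001
```

```bash
python3 p.py -28 45 210 58; python3 look.py w9
```

```text
6.15 [-20.8  48.1 201.9] [ 0.24  0.21  2.18 -0.36  0.2   2.04] [ 0.4 -0.1 -0.4] 8.307544843196422e-05
1
[-1.7, 3.1, -10.7, -0.04, -0.1, -0.04]
```

View pics/w9.png

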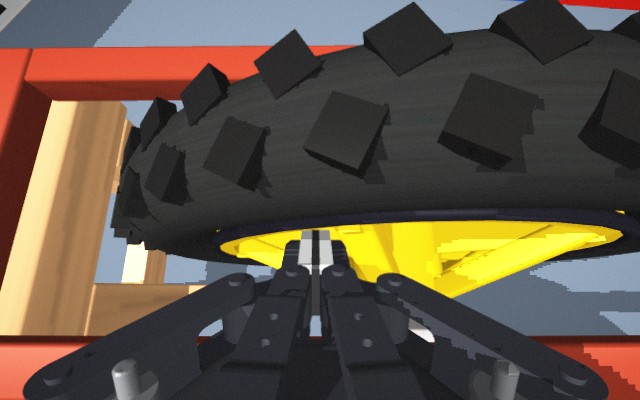

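>>> arm_command:
  rows:
    - {"x":-1,"y":0,"z":-10,"wx":0,"wy":0,"wz":0}
    - {"x":0,"y":0,"z":-1,"wx":0,"wy":0,"wz":0}
    - {"x":0,"y":0,"z":0,"wx":0,"wy":0,"wz":0}

```text
time: 6.45
ee_pos: [0.532, 0.1197, 0.2124]
orientation: [-2.981, -0.144, -0.871]
wrist_force: [0.7, 0.5, 0.6]
finger_gap: 0.0001
```

```bash
python3 p.py -28 45 210 58
```

```text
6.45 [-28.9  46.9 212.4] [ 0.24  0.18  2.19 -0.33  0.22  2.01] [0.7 0.5 0.6] 7.241708903578223e-05
1
[-0.5, 1.9, 2.5, -0.03, -0.1, -0.05]
```

>>> arm_command:
  rows:
    - {"x":-0.5,"y":8,"z":0,"wx":0,"wy":-0.05,"wz":0}
    - {"x":-0.5,"y":8,"z":0,"wx":0,"wy":-0.05,"wz":0}
    - {"x":0,"y":8,"z":0,"wx":0,"wy":0,"wz":0}
    - {"x":0,"y":8,"z":0,"wx":0,"wy":0,"wz":0}
    - {"x":0,"y":8,"z":0,"wx":0,"wy":0,"wz":0}
    - {"x":0,"y":8,"z":0,"wx":0,"wy":0,"wz":0}

```text
time: 6.95
ee_pos: [0.5359, 0.0751, 0.22]
orientation: [-2.973, -0.153, -0.875]
wrist_force: [-1.5, 4.5, -1.6]
finger_gap: -0.0003
```

```bash
python3 p.py -28 -31 210 58
```

```text
6.95 [-29.5   2.1 220. ] [0.12 0.16 2.19 0.01 0.22 1.57] [-1.5  4.5 -1.6] -0.0003126427990316348
1
[-4.1, 33.2, 8.9, -0.1, -0.14, -0.01]
```

>>> arm_command:
  rows:
    - {"x":-1.5,"y":8,"z":3,"wx":0,"wy":-0.05,"wz":0}
    - {"x":-1.5,"y":8,"z":3,"wx":0,"wy":-0.05,"wz":0}
    - {"x":-1,"y":8,"z":2,"wx":0,"wy":-0.03,"wz":0}
    - {"x":-1,"y":6,"z":1,"wx":0,"wy":0,"wz":0}

```text
time: 7.28
ee_pos: [0.5391, 0.0463, 0.2145]
orientation: [-2.973, -0.156, -0.864]
wrist_force: [-0.6, 5.0, -0.0]
finger_gap: 0.0001
```

```bash
python3 p.py -28 -31 210 58
```

```text
7.2833 [-29.2 -26.9 214.5] [0.04 0.17 2.19 0.22 0.22 1.3 ] [-0.6  5.  -0. ] 0.0001014382654400832
1
[-1.4, 4.2, 4.4, -0.13, -0.07, 0.0]
```

>>> arm_command:
  rows:
    - {"x":-1,"y":6,"z":3,"wx":0,"wy":-0.05,"wz":0}
    - {"x":-1,"y":3,"z":2,"wx":0,"wy":0,"wz":0}
    - {"x":0,"y":-4,"z":0,"wx":0,"wy":0,"wz":0}
    - {"x":0,"y":0,"z":-25,"wx":0,"wy":0,"wz":0}
    - {"x":0,"y":0,"z":-35,"wx":0,"wy":0,"wz":0}
    - {"x":0,"y":-20,"z":-20,"wx":0,"wy":0,"wz":0}
    - {"x":0,"y":-30,"z":0,"wx":0,"wy":0,"wz":0}
    - {"x":0,"y":-20,"z":0,"wx":0,"wy":0,"wz":0}
    - {"x":0,"y":0,"z":0,"wx":0,"wy":0,"wz":0}
    - {"x":0,"y":0,"z":0,"wx":0,"wy":0,"wz":0}

```text
time: 8.12
ee_pos: [0.4881, 0.1062, 0.2917]
orientation: [-2.965, -0.151, -0.883]
wrist_force: [0.2, 0.0, -0.5]
finger_gap: -0.0001
```

```bash
python3 p.py -28 45 210 58; python3 look.py w10; python3 -c "
from h import *
overlay('w10',338,'o10')
i=cv2.imread('pics/o10.png'); cv2.imwrite('pics/o10z.png',np.vstack([cv2.resize(cv2.imread('pics/w10.png')[120:260,180:580],(800,280)),cv2.resize(i[120:260,180:580],(800,280))]))"
```

```text
8.1167 [-74.   37.8 291.7] [ 0.22 -0.05  2.2  -0.13  0.41  1.79] [ 0.2  0.  -0.5] -7.198387977980476e-05
3
[-2.1, -1.9, 31.2, -0.05, -0.07, -0.01]
[-1.9, -2.1, 31.2, -0.05, -0.07, -0.01]
[-1.7, -2.2, 31.2, -0.05, -0.07, -0.01]
```

View pics/o10z.png

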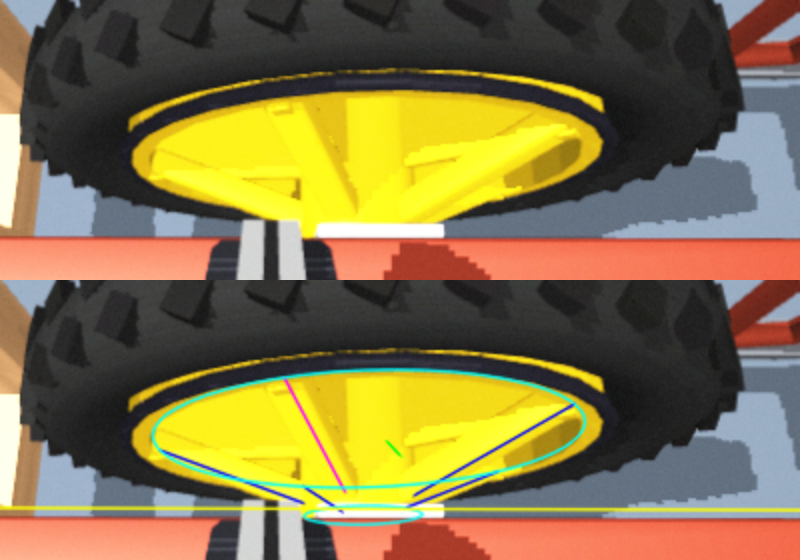

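>>> arm_command:
  rows:
    - {"x":-1,"y":-6,"z":20,"wx":-0.05,"wy":-0.05,"wz":0}
    - {"x":-1,"y":-6,"z":24,"wx":-0.05,"wy":-0.05,"wz":0}
    - {"x":-1,"y":-2,"z":22,"wx":0,"wy":0,"wz":0}
    - {"x":0,"y":0,"z":14,"wx":0,"wy":0,"wz":0}
    - {"x":0,"y":0,"z":5,"wx":0,"wy":0,"wz":0}
    - {"x":0,"y":0,"z":0,"wx":0,"wy":0,"wz":0}

```text
time: 8.67
ee_pos: [0.5329, 0.1215, 0.2184]
orientation: [-2.979, -0.14, -0.878]
wrist_force: [-0.2, 0.3, 0.1]
finger_gap: 0.0004
```

```bash
python3 p.py -28 25 212 58
```

```text
8.6667 [-27.9  48.6 218.4] [ 0.24  0.17  2.18 -0.33  0.23  2.02] [-0.2  0.3  0.1] 0.0003839838831248155
1
[-3.4, 23.6, 5.3, -0.03, -0.14, -0.08]
```

>>> arm_command:
  rows:
    - {"x":-1.5,"y":5,"z":2,"wx":0,"wy":-0.05,"wz":0}
    - {"x":-1.5,"y":5,"z":2,"wx":0,"wy":-0.05,"wz":0}
    - {"x":-1,"y":5,"z":2,"wx":0,"wy":0,"wz":0}
    - {"x":-1,"y":4,"z":1,"wx":0,"wy":0,"wz":0}
    - {"x":0,"y":2,"z":0,"wx":0,"wy":0,"wz":0}

```text
time: 9.08
ee_pos: [0.5344, 0.0993, 0.2128]
orientation: [-2.98, -0.138, -0.868]
wrist_force: [1.0, 4.4, -2.3]
finger_gap: 0.0003
```

```bash
python3 p.py -28 23 212 58; python3 look.py w11; python3 -c "
from h import *
overlay('w11',355,'o11')
i=cv2.imread('pics/o11.png'); cv2.imwrite('pics/o11z.png',np.vstack([cv2.resize(cv2.imread('pics/w11.png')[150:300,180:580],(800,300)),cv2.resize(i[150:300,180:580],(800,300))]))"
```

```text
9.0833 [-28.6  26.4 212.8] [ 0.18  0.17  2.19 -0.19  0.21  1.84] [ 1.   4.4 -2.3] 0.00030206504386757436
1
[0.1, 3.4, 1.0, -0.04, -0.08, -0.09]
```

View pics/o11z.png

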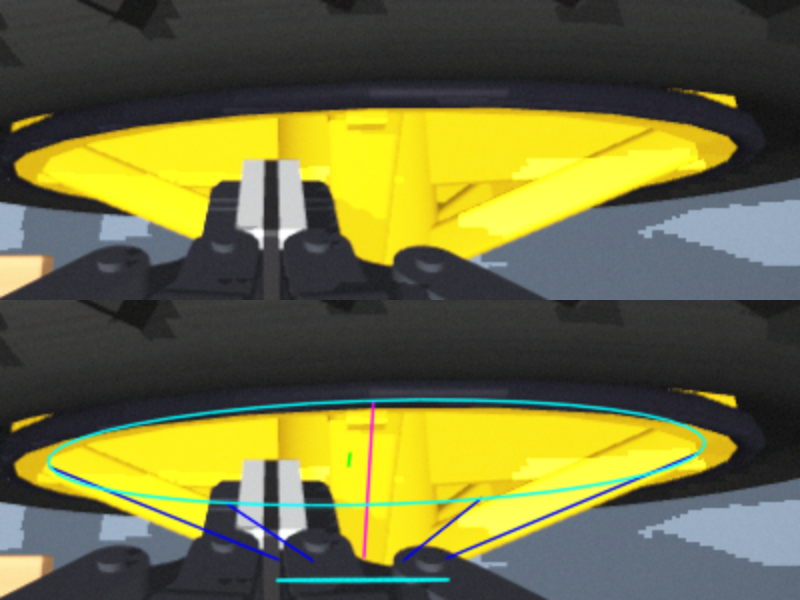

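>>> arm_command:
  rows:
    - {"x":0,"y":-4,"z":0,"wx":0,"wy":0,"wz":0}
    - {"x":0,"y":0,"z":-25,"wx":0,"wy":0,"wz":0}
    - {"x":0,"y":0,"z":-35,"wx":0,"wy":0,"wz":0}
    - {"x":0,"y":15,"z":-25,"wx":0,"wy":0,"wz":0}
    - {"x":0,"y":15,"z":0,"wx":0,"wy":0,"wz":0}
    - {"x":0,"y":0,"z":0,"wx":0,"wy":0,"wz":0}
    - {"x":0,"y":0,"z":0,"wx":0,"wy":0,"wz":0}
    - {"x":0,"y":0,"z":0,"wx":0,"wy":0,"wz":0}

```text
time: 9.8
ee_pos: [0.4884, 0.0652, 0.2902]
orientation: [-2.981, -0.132, -0.869]
wrist_force: [0.1, -0.3, -1.3]
finger_gap: -0.0001
```

```bash
python3 p.py -74 0 290 58; python3 look.py w12; python3 -c "
from h import *
overlay('w12',355,'o12')
i=cv2.imread('pics/o12.png'); cv2.imwrite('pics/o12z.png',np.vstack([cv2.resize(cv2.imread('pics/w12.png')[130:250,180:460],(800,290)),cv2.resize(i[130:250,180:460],(800,290))]))"
```

```text
9.8 [-77.8  -2.9 290.2] [ 0.11 -0.06  2.21 -0.01  0.42  1.6 ] [ 0.1 -0.3 -1.3] -9.742557862306767e-05
1
[3.1, -3.0, 2.2, -0.02, -0.09, -0.12]
```

View pics/o12z.png

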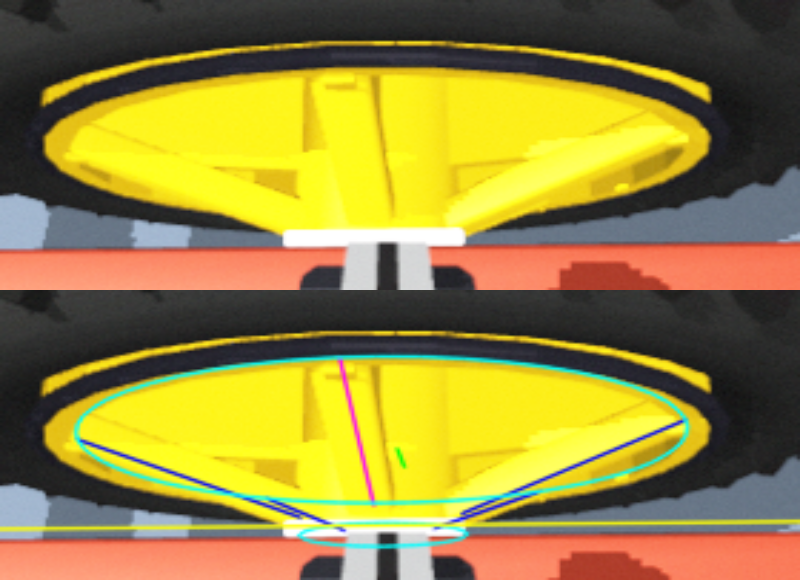

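```bash
cat > ov.py <<'E'
import sys
from h import *
def draw(n,th,out,box,k,dy=0.,dz=0.,dx=0.):
    c=loadc(n); im=cv2.imread(f"pics/{n}.png")
    x0,y0,x1,y1=box; z=cv2.resize(im[y0:y1,x0:x1],None,fx=k,fy=k,interpolation=cv2.INTER_CUBIC)
    raw=z.copy()
    def line(L,col):
        p=proj(c,ch(CH,(np.array(L)+[dx,dy,dz])/1000)); p=(p+.5-[x0,y0])*k-.5
        cv2.polylines(z,[np.int32(p*8)],False,col,1,cv2.LINE_AA,3)
    def pt(a,r,x,t=0): a=np.radians(a); return [x,-r*np.sin(a)-t*np.cos(a),165+r*np.cos(a)-t*np.sin(a)]
    for j in (-1,0,1):
        for t in(-7,7): line([pt(th+72*j,26,-44,t),pt(th+72*j,94,-18,t)],(255,0,0))
    for r in(94,): line([pt(a,r,-18) for a in range(0,361,5)],(0,160,0))
    line([[-58,-190,230],[-58,190,230]],(0,0,255))
    cv2.imwrite(f"pics/{out}.png",np.vstack([raw,z]))
if __name__=="__main__":
    a=sys.argv; draw(a[1],float(a[2]),a[3],(180,130,460,250),2.4,*[float(v) for v in a[4:]])
E
python3 ov.py w12 357 v12
```

```text
(no output)
```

View pics/v12.png

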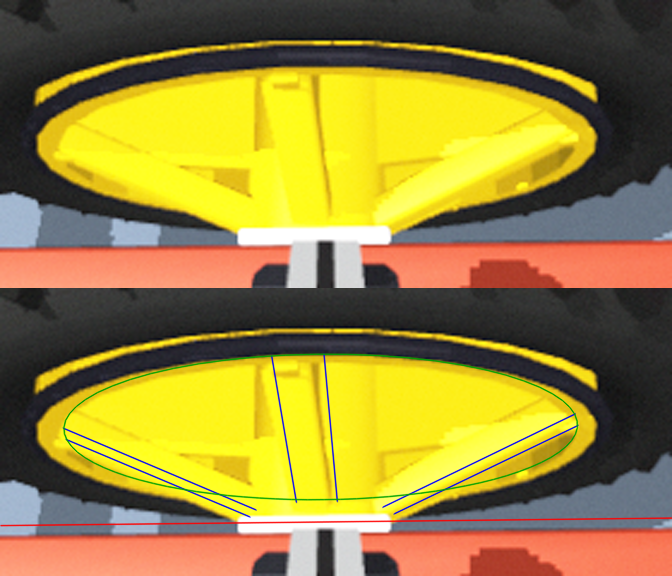

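```bash
python3 p.py -145 45 240 46
```

```text
9.85 [-77.8  -2.7 290. ] [ 0.11 -0.06  2.21 -0.01  0.42  1.6 ] [-0.4 -0.2  0.4] 3.00443399615685e-05
3
[-28.1, -15.6, 2.0, -0.0, 0.64, -0.04]
[-28.1, -15.7, 0.2, -0.0, 0.64, -0.04]
[-27.9, -15.8, -1.7, -0.0, 0.64, -0.04]
```

>>> arm_command:
  rows:
    - {"x":-20,"y":-16,"z":-8,"wx":0,"wy":0.64,"wz":-0.04}
    - {"x":-28,"y":-16,"z":0,"wx":0,"wy":0.64,"wz":-0.04}
    - {"x":-28,"y":-16,"z":4,"wx":0,"wy":0.64,"wz":-0.04}
    - {"x":0,"y":0,"z":0,"wx":0,"wy":0,"wz":0}
    - {"x":0,"y":0,"z":0,"wx":0,"wy":0,"wz":0}
    - {"x":0,"y":0,"z":0,"wx":0,"wy":0,"wz":0}

```text
time: 10.35
ee_pos: [0.4484, 0.0845, 0.2693]
orientation: [-2.947, -0.131, -1.042]
wrist_force: [0.7, 0.6, -0.6]
finger_gap: -0.0004
```

```bash
python3 look.py w13; python3 p.py -145 45 240 46
```

```text
10.4 [-115.3   20.2  269.6] [ 0.23 -0.1   2.36 -0.46  0.23  2.13] [0.2 0.7 0.3] -0.0001074867750157607
2
[-20.9, -12.4, 1.9, 0.11, 0.42, -0.02]
[-21.0, -12.4, 1.1, 0.11, 0.42, -0.02]
```

View pics/w13.png

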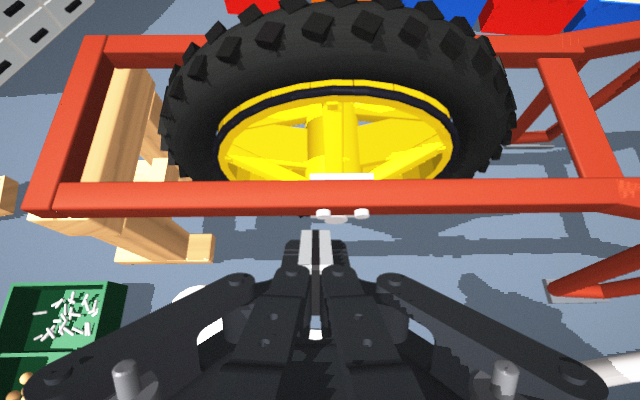

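```bash
sed -i 's/(180,130,460,250),2.4/BOX,K/; s/a=sys.argv;/a=sys.argv; BOX=eval(a.pop(4)); K=2.6;/' ov.py; python3 ov.py w13 355.5 v13 "(205,75,475,190)"
```

```text
(no output)
```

View pics/v13.png

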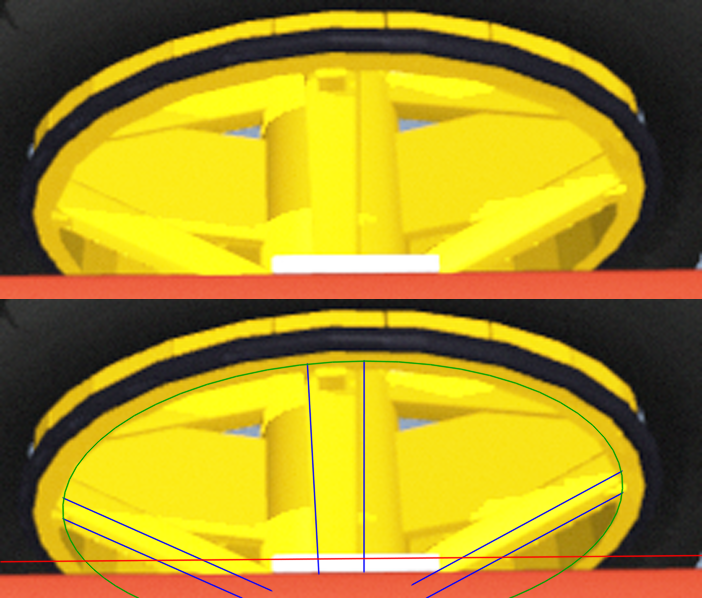

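```bash
cat > fit.py <<'E'
from h import *
from scipy.optimize import least_squares
def pt(a,r,x,t=0): a=np.radians(a); return [x,-r*np.sin(a)-t*np.cos(a),165+r*np.cos(a)-t*np.sin(a)]
def fitth(n,pads,redge,rail,th0,ledge=None):
    """pixel coords; pads: dict j->(u,v); redge/ledge: [(u,v),..] on near-face edge lines of spoke1; rail: inner top edge"""
    c=loadc(n); R0=R.from_rotvec(c['rotation'])
    def f(q):
        cc=dict(c); cc['rotation']=(R0*R.from_rotvec(q[1:4]*.01)).as_rotvec(); P=lambda L:proj(cc,ch(CH,(np.array(L)+[0,0,0])/1000))
        o=[]
        for j,u in pads.items(): o+=list(P([pt(q[0]+72*j,q[4],-18)])[0]-u)
        for E,t in((redge,7),(ledge or [],-7)):
            a,b=P([pt(q[0],30,-44+4*.382,t),pt(q[0],92,-44+66*.382,t)]); d=(b-a)/np.linalg.norm(b-a)
            for u in E: w=np.array(u)-a; o.append(d[0]*w[1]-d[1]*w[0])
        a,b=P([[-58,-150,230],[-58,150,230]]); d=(b-a)/np.linalg.norm(b-a)
        for u in rail: w=np.array(u)-a; o.append(d[0]*w[1]-d[1]*w[0])
        return np.array(o+list(q[1:4]*.3)+[(q[4]-92)*.3])
    r=least_squares(f,[th0,0,0,0,92.]); print(n,r.x.round(2),r.fun.round(1)); return r
Z=lambda u,o,k:tuple((np.array(u)+.5)/k-.5+o)
E
python3 - <<'E'
from fit import *
z=lambda *u:Z(u,[205,75],2.6)
fitth("w13",{0:z(333,78),-1:z(62,214),1:z(620,186)},[z(357,90),z(358,240)],[z(20,275),z(690,270)],355,[z(306,90),z(310,200)])
fitth("w13",{},[z(357,90),z(358,240)],[z(20,275),z(690,270)],355,[z(306,90),z(310,200)])
z=lambda *u:Z(u,[180,130],2.4)
fitth("w12",{0:z(287,80),-1:z(60,155),1:z(572,133)},[z(313,80),z(329,205)],[z(20,248),z(650,242)],355)
E
```

```text
w13 [ 3.5504e+02  1.1500e+00  2.0000e-01 -2.1000e-01  9.3610e+01] [-0.8 -1.5  0.1  2.1 -0.6  2.4 -0.9 -1.1  0.9 -0.3 -1.6 -1.4  0.3  0.1
 -0.1  0.5]
w13 [ 3.5571e+02  1.6100e+00  6.5000e-01 -1.1000e-01  9.2000e+01] [-1.  -0.3  0.9  0.4 -0.  -0.   0.5  0.2 -0.   0. ]
w12 [3.5574e+02 1.2400e+00 4.5000e-01 1.9000e-01 9.3870e+01] [-0.4 -1.6  0.4  0.9 -0.2  2.3  0.1 -0.2 -0.3 -1.4  0.4  0.1  0.1  0.6]
```

```bash
python3 p.py -74 37 288 58
```

```text
10.4 [-115.3   20.2  269.6] [ 0.23 -0.1   2.36 -0.46  0.23  2.13] [0.2 0.7 0.3] -0.0001074867750157607
2
[21.8, -8.6, 5.6, 0.11, -0.58, -0.03]
[22.1, -8.5, 4.4, 0.11, -0.58, -0.03]
```

>>> arm_command:
  rows:
    - {"x":18,"y":-9,"z":2,"wx":0.11,"wy":-0.58,"wz":-0.03}
    - {"x":22,"y":-9,"z":4,"wx":0.11,"wy":-0.58,"wz":-0.03}
    - {"x":4,"y":0,"z":0,"wx":0,"wy":0,"wz":0}
    - {"x":0,"y":0,"z":0,"wx":0,"wy":0,"wz":0}

```text
time: 10.73
ee_pos: [0.4868, 0.1061, 0.2906]
orientation: [-2.988, -0.153, -0.853]
wrist_force: [-0.1, -0.2, 0.5]
finger_gap: -0.0
```

```bash
python3 p.py -29 37 215 58
```

```text
10.7333 [-75.3  37.9 290.6] [ 0.23 -0.04  2.19 -0.15  0.45  1.82] [-0.1 -0.2  0.5] -4.414268242436983e-05
3
[-0.2, 0.4, 29.5, -0.01, 0.01, 0.0]
[-0.2, 0.4, 29.5, -0.01, 0.01, 0.0]
[-0.3, 0.3, 29.5, -0.01, 0.01, 0.0]
```

>>> arm_command:
  rows:
    - {"x":0,"y":0,"z":20,"wx":0,"wy":0,"wz":0}
    - {"x":0,"y":0,"z":24,"wx":0,"wy":0,"wz":0}
    - {"x":0,"y":0,"z":22,"wx":0,"wy":0,"wz":0}
    - {"x":0,"y":0,"z":14,"wx":0,"wy":0,"wz":0}
    - {"x":0,"y":0,"z":6,"wx":0,"wy":0,"wz":0}
    - {"x":0,"y":0,"z":0,"wx":0,"wy":0,"wz":0}

```text
time: 11.23
ee_pos: [0.5359, 0.1102, 0.2167]
orientation: [-2.983, -0.149, -0.863]
wrist_force: [-0.6, 0.5, -0.3]
finger_gap: -0.0001
```

```bash
python3 p.py -28.6 22 213 58
```

```text
11.2333 [-26.   37.  216.7] [ 0.21  0.17  2.18 -0.24  0.24  1.9 ] [-0.6  0.5 -0.3] -0.00011360649205878988
1
[-4.1, 15.0, 1.7, -0.04, -0.05, -0.02]
```

>>> arm_command:
  rows:
    - {"x":-1.5,"y":4,"z":1,"wx":0,"wy":-0.03,"wz":0}
    - {"x":-1.5,"y":4,"z":1,"wx":0,"wy":0,"wz":0}
    - {"x":-1,"y":3,"z":0,"wx":0,"wy":0,"wz":0}
    - {"x":0,"y":3,"z":0,"wx":0,"wy":0,"wz":0}

```text
time: 11.57
ee_pos: [0.5338, 0.0956, 0.2136]
orientation: [-2.984, -0.15, -0.859]
wrist_force: [0.5, 4.4, -1.3]
finger_gap: 0.0
```

```bash
python3 p.py -28.6 22 213 58
```

```text
11.5667 [-29.6  22.7 213.6] [ 0.17  0.17  2.19 -0.15  0.22  1.79] [ 0.5  4.4 -1.3] 4.733654106799501e-05
1
[0.5, 0.7, 1.0, -0.04, -0.02, -0.02]
```

>>> arm_command:
  rows:
    - {"x":0,"y":1,"z":0,"wx":0,"wy":0,"wz":0}
    - {"x":0,"y":-4,"z":0,"wx":0,"wy":0,"wz":0}
    - {"x":0,"y":0,"z":-25,"wx":0,"wy":0,"wz":0}
    - {"x":0,"y":0,"z":-35,"wx":0,"wy":0,"wz":0}
    - {"x":-5,"y":12,"z":-22,"wx":0,"wy":0,"wz":0}
    - {"x":-20,"y":12,"z":-8,"wx":0,"wy":0.6,"wz":0}
    - {"x":-25,"y":0,"z":0,"wx":0,"wy":0.6,"wz":0}
    - {"x":-10,"y":0,"z":0,"wx":0,"wy":0.5,"wz":0}
    - {"x":0,"y":0,"z":0,"wx":0,"wy":0,"wz":0}
    - {"x":0,"y":0,"z":0,"wx":0,"wy":0,"wz":0}

```text
time: 12.4
ee_pos: [0.4323, 0.063, 0.2693]
orientation: [-2.89, -0.142, -1.12]
wrist_force: [0.7, 0.8, 0.4]
finger_gap: 0.0001
```

```bash
python3 p.py -115 0 270 48; python3 look.py w14; python3 ov.py w14 360 v14 "(195,60,465,190)"
```

```text
12.4 [-133.9    0.5  269.3] [ 0.13 -0.14  2.43 -0.17  0.11  1.76] [0.7 0.8 0.4] 7.458967189011082e-05
1
[14.4, 0.5, 12.2, -0.01, -0.07, -0.03]
```

View pics/v14.png

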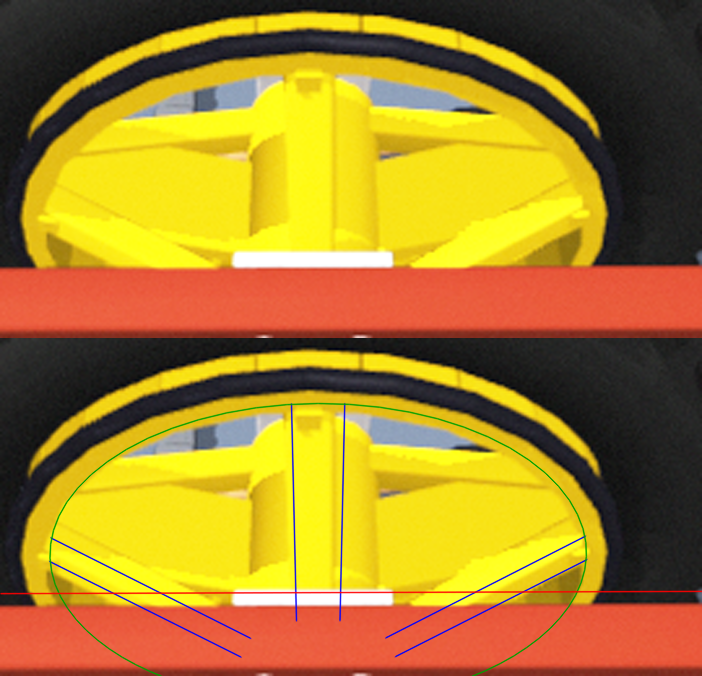

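```bash
python3 - <<'E'
import cv2
i=cv2.imread('pics/w14.png')
a=cv2.resize(i[80:165,285:345],None,fx=6.5,fy=6.5,interpolation=cv2.INTER_CUBIC)
b=cv2.resize(i[130:165,200:260],None,fx=6.5,fy=6.5,interpolation=cv2.INTER_CUBIC);c=cv2.resize(i[130:165,380:440],None,fx=6.5,fy=6.5,interpolation=cv2.INTER_CUBIC)
import numpy as np
r=np.vstack([b,np.zeros((a.shape[0]-2*b.shape[0],b.shape[1],3),np.uint8),c]); cv2.imwrite('pics/w14z.png',np.hstack([a,r])); print(a.shape,b.shape)
E
```

```text
(552, 390, 3) (228, 390, 3)
```

View pics/w14z.png

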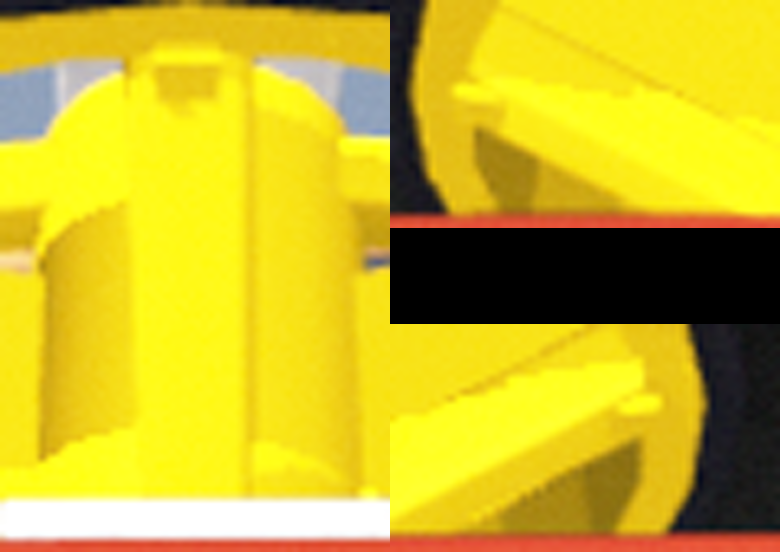

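```bash
python3 - <<'E'
from fit import *
A=lambda x,y:(x/6.5+285-.4,y/6.5+80-.4)
pads={0:A(188,62),-1:(212.7,143.8),1:(418.4,141.9)}
re=[A(245,90),A(248,460)]; le=[A(132,110),A(135,430)]; rail=[(230,162.7),(410,161.9)]
fitth("w14",pads,re,rail,359,le); fitth("w14",{},re,rail,359,le)
fitth("w14",{k:pads[k] for k in(-1,1)},[],rail,359)
E
```

```text
w14 [ 3.5909e+02  1.1300e+00  4.6000e-01 -1.5000e-01  9.3930e+01] [-0.1 -0.4 -0.2  1.6 -0.2  1.4 -1.3 -0.7  1.4 -0.2 -1.6 -1.   0.3  0.1
 -0.   0.6]
w14 [3.5957e+02 1.5300e+00 6.9000e-01 1.7000e-01 9.2000e+01] [-1.3 -0.3  1.4  0.2 -0.1 -0.   0.5  0.2  0.1  0. ]
w14 [3.5944e+02 1.1000e+00 3.7000e-01 7.0000e-02 9.4060e+01] [-0.2  1.4  0.2  1.4 -1.5 -1.3  0.3  0.1  0.   0.6]
```

```bash
python3 p.py -150 -95 245 50 -9
```

```text
12.45 [-133.7    0.5  269.2] [ 0.13 -0.14  2.43 -0.17  0.11  1.76] [-0.5 -0.2  0.1] -0.00020987459260410623
3
[-9.3, 31.9, 2.3, -0.33, -0.13, 0.36]
[-8.1, 32.1, 3.5, -0.33, -0.13, 0.36]
[-6.8, 32.2, 4.7, -0.33, -0.13, 0.36]
```

>>> arm_command:
  rows:
    - {"x":-9,"y":32,"z":2,"wx":-0.33,"wy":-0.13,"wz":0.36}
    - {"x":-8,"y":32,"z":3,"wx":-0.33,"wy":-0.13,"wz":0.36}
    - {"x":-7,"y":32,"z":5,"wx":-0.33,"wy":-0.13,"wz":0.36}
    - {"x":0,"y":0,"z":0,"wx":0,"wy":0,"wz":0}
    - {"x":0,"y":0,"z":0,"wx":0,"wy":0,"wz":0}

```text
time: 12.87
ee_pos: [0.4377, -0.0009, 0.259]
orientation: [-2.938, 0.004, -1.108]
wrist_force: [-0.1, -0.1, -0.3]
finger_gap: -0.0003
```

```bash
python3 p.py; python3 look.py w15
```

```text
12.8667 [-134.9  -63.6  259. ] [-0.05 -0.11  2.43  0.34  0.11  1.19] [-0.1 -0.1 -0.3] -0.00033314393350825577
```

View pics/w15.png

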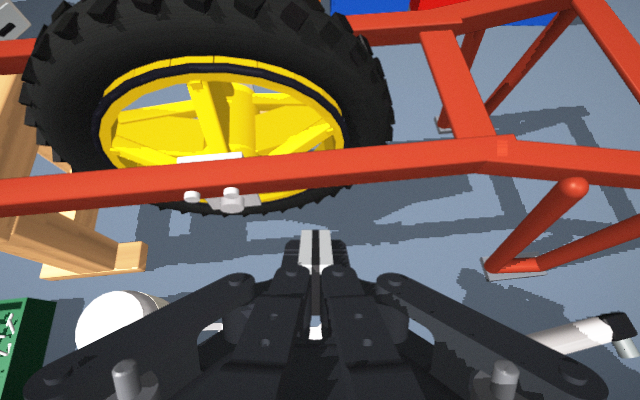

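```bash
python3 p.py -165 -150 215 46 12
```

```text
12.9167 [-134.8  -63.3  259.1] [-0.05 -0.11  2.43  0.34  0.11  1.19] [ 0.6 -0.  -0.5] 0.0002888756761509585
3
[-15.0, 29.8, 6.3, 0.67, 0.15, -0.73]
[-17.3, 28.9, 4.0, 0.67, 0.15, -0.73]
[-19.5, 27.7, 1.8, 0.67, 0.15, -0.73]
```

>>> arm_command:
  rows:
    - {"x":-15,"y":30,"z":4,"wx":0.67,"wy":0.15,"wz":-0.73}
    - {"x":-17,"y":29,"z":4,"wx":0.67,"wy":0.15,"wz":-0.73}
    - {"x":-19,"y":28,"z":2,"wx":0.67,"wy":0.15,"wz":-0.73}
    - {"x":-10,"y":5,"z":0,"wx":0.3,"wy":0,"wz":-0.3}
    - {"x":0,"y":0,"z":0,"wx":0,"wy":0,"wz":0}
    - {"x":0,"y":0,"z":0,"wx":0,"wy":0,"wz":0}

```text
time: 13.42
ee_pos: [0.4152, -0.0222, 0.2347]
orientation: [-2.948, -0.115, -1.005]
wrist_force: [-0.3, 0.4, 0.3]
finger_gap: 0.0001
```

```bash
python3 p.py -165 -150 215 46 12; python3 look.py w16
```

```text
13.4167 [-159.4  -82.5  234.7] [-0.21 -0.09  2.45  0.9   0.22  0.45] [-0.3  0.4  0.3] 0.00011960820462214331
2
[-7.6, 33.8, 6.6, 0.73, 0.53, -0.84]
[-10.9, 33.4, 3.5, 0.73, 0.53, -0.84]
```

View pics/w16.png

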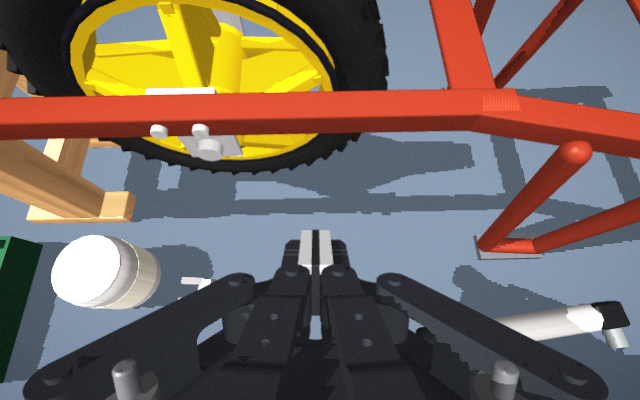

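>>> arm_command:
  rows:
    - {"x":-8,"y":34,"z":4,"wx":0.6,"wy":0.5,"wz":-0.7}
    - {"x":-11,"y":34,"z":3,"wx":0.6,"wy":0.5,"wz":-0.7}
    - {"x":-10,"y":30,"z":0,"wx":0.5,"wy":0.4,"wz":-0.5}
    - {"x":-10,"y":20,"z":0,"wx":0.3,"wy":0.3,"wz":-0.3}
    - {"x":0,"y":0,"z":0,"wx":0,"wy":0,"wz":0}
    - {"x":0,"y":0,"z":0,"wx":0,"wy":0,"wz":0}

```text
time: 13.97
ee_pos: [0.4023, -0.0704, 0.2123]
orientation: [-2.863, -0.292, -1.002]
wrist_force: [-0.3, 0.3, -0.0]
finger_gap: 0.0
```

```bash
python3 p.py; python3 look.py w17
```

```text
13.9667 [-177.1 -129.2  212.3] [-0.53  0.01  2.46  1.28  0.48 -0.28] [-0.3  0.3 -0. ] 2.8041501278250937e-06
```

View pics/w17.png

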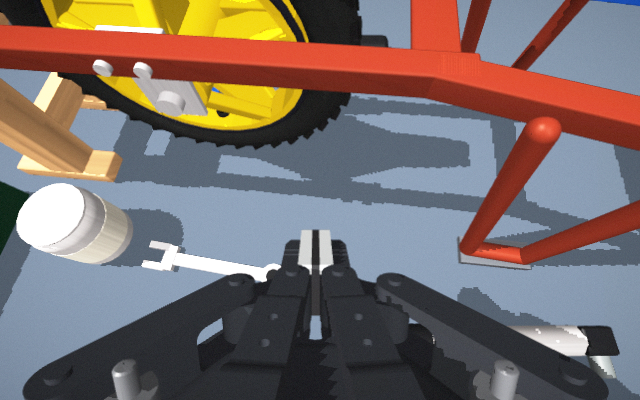

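```bash
python3 - <<'E'
import cv2
from h import *
overlay('w17',359.3,'o17')
i=cv2.imread('pics/w17.png')[60:150,130:290];j=cv2.imread('pics/o17.png')[60:150,130:290]
f=lambda a:cv2.resize(a,None,fx=3.3,fy=3.3,interpolation=cv2.INTER_CUBIC)
cv2.imwrite('pics/o17z.png',np.vstack([f(i),f(j)]))
c=loadc('w17')
for u in [(214,91),(223,113)]: print(onwheel(c,u))
E
```

```text
(np.float64(1.5119505159083557), np.float64(-62.33521209019578), np.float64(62.353545694629474), np.float64(-178.61055415888612))
(np.float64(3.198102873885084), np.float64(-100.21679877989655), np.float64(100.26781447544485), np.float64(-178.17220629380208))
```

View pics/o17z.png

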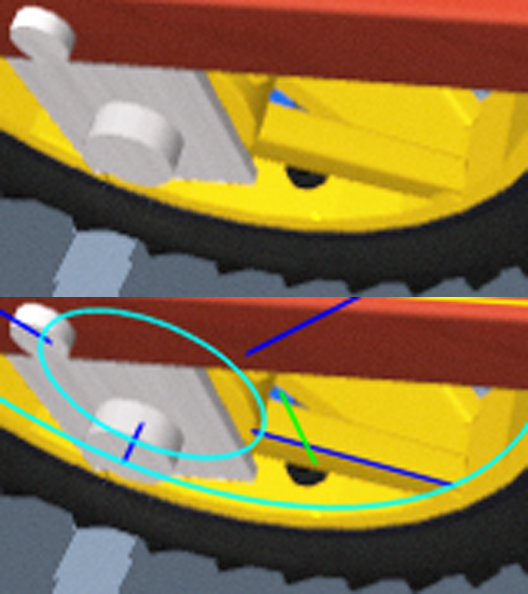

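```bash
python3 - <<'E'
from bench import env
import cv2,numpy as np
a=cv2.imread("pics/scene0.png"); b=env.camera("scene")[:,:,::-1]
d=cv2.absdiff(cv2.GaussianBlur(a,(5,5),0),cv2.GaussianBlur(b,(5,5),0)).max(2)
cv2.imwrite("pics/fin.png",np.hstack([b[90:300,230:420],cv2.cvtColor(d,cv2.COLOR_GRAY2BGR)[90:300,230:420]*2]))
print(env.sense()['wrist_force'])
E
```

```text
[-0.24775875  0.01494284  1.08952781]
```

View pics/fin.png

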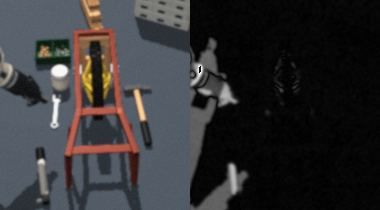

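The difference image shows only the arm and its shadow (including where the shadow edge crosses the pump) and the wheel's turn. The frame, tin, spanner and hammer haven't shifted. Handing in now.

```bash
python3 - <<'E'
from bench import env
print(env.sense()['time']); env.hand_in()
E
```

```text
14.0667
the job is handed in; nothing more can be done
```

The valve is now at the bottom of the wheel with its stem pointing up at the hub. I handed the job in at 14.1 s with the gripper clear of everything. To get there I turned the wheel clockwise about 145°, pushing three spokes in turn with the shut fingertips reached over the near rail.

- **Wheel angle:** Fitting the spokes in the camera pictures gave 359.1–359.6°, so about half a degree short of straight up. A rougher sight on the valve itself gave about 1.6° past. The two disagree by about 2°. The wrist camera pictures were also about 0.7° off from their calibration, so I did not nudge the wheel further.
- **Contact:** Forces read at the end of each move stayed around 5 N, all from pushing spokes. By calculation the fingers stayed clear of the rim, tyre and valve, but no picture checks this directly. On the second entry the fingers went about 12 mm too deep, which by calculation put the gripper's body right beside the tyre. I felt no force there and backed off before pushing.
- **Rest of the bench:** A before-and-after scene picture shows the chassis and the other things near it unmoved. A bright patch at the pump looks like the arm's shadow edge, and I did not check it further.

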